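# Set the guide bar and stack a tiered candle

### The job

Get the candle jig ready and build the tiered candle: swing the loose guide bar round its post, keeping its fork on the post and never lifting it off the board, until it lies flush along the wooden fence, then tighten the hexagonal clamp knob clockwise, a short turn at a time, fully home to its stop. Then stack all the loose wax discs that are there flat and well centred on the round plate, widest at the bottom and narrowest on top, and leave the other things on the bench where they are.

Things in the scene. Friction and masses are not known exactly. Their poses are not given: they have to be found in the camera images.
- jig: plywood board fixed to the bench, 10 mm thick; origin on the bench, board spans its x -100..100, y -210..150 mm. On it: steel post; dark wooden fence strip, 12 mm thick, 30 mm tall above the board, straight near face at x = +69, from y = -30 to +140 mm; flush steel plate; black hexagonal clamp knob
- post (a point): foot of the fixed steel pivot post at the board's top face: at (50, -80, 10) mm in the jig's frame; post 20 mm in diameter and 110 mm tall above the board
- plate (a point): centre of the round steel plate, 100 mm across, let in flush with the board's top face: at (-30, 50, 10) mm in the jig's frame; the bar slides freely over it
- clamp (a joint): turn of the knob, rad: 0 loose, 3.14 hard stop (tight); grows clockwise from above, stays where left, friction 0.12 N m. The white line on top points away from the post (jig -y) at 0, at the post when tight. The tall post 85 mm away blocks a gripper's body from turning right round (about 0.75 rad either side of closing along jig x is free): turn in short swings, regrasping
- clamp_top (a point): centre of the knob's top face, on its axis, 50 mm above the bench, at (50, -165) mm in the jig's frame: hexagonal prism, 40 mm across flats, spanning 20 to 50 mm above the bench; at joint value q its flats face jig angles -q + multiples of 60 degrees (from jig x, counterclockwise from above)
- bar: loose aluminium bar on the board, 36 wide, 30 tall, 0.4-0.65 kg. Forked end straddles the post (slot 24 wide, x -29 to +12 mm). Origin at the board's top, on the post's axis when the fork is home; x runs to the far end (x = 201). In line: x along the jig's +y, long side flush with the fence; it starts swung 0.45-0.85 rad from that towards the robot (counterclockwise from above), over the plate
- bar_end (a point): middle of the bar's free end face, 201 mm from the bar's origin, 15 mm above the board
- disc70: flat round disc of hard cream wax, 70 mm in diameter (widest), 24 mm thick, up to 0.12 kg; origin at its centre (12 mm above what it lies on), z along its axis; both faces alike. May be absent
- disc62: flat round disc of hard cream wax, 62 mm in diameter (second widest), 24 mm thick, up to 0.12 kg; origin at its centre (12 mm above what it lies on), z along its axis; both faces alike. May be absent
- disc54: flat round disc of hard cream wax, 54 mm in diameter (third widest), 24 mm thick, up to 0.12 kg; origin at its centre (12 mm above what it lies on), z along its axis; both faces alike. May be absent
- disc46: flat round disc of hard cream wax, 46 mm in diameter (narrowest), 24 mm thick, up to 0.12 kg; origin at its centre (12 mm above what it lies on), z along its axis; both faces alike. May be absent
- spool: wooden wick spool, 40 mm across and 40 mm tall, standing among the discs; origin under its centre. Not to be moved
- mould_a: open clear triangular candle mould, 75 mm a side, 120 mm tall, standing at the far side; origin under its centre. Not to be moved
- mould_b: like mould_a, 85 mm a side, 170 mm tall, at the right. Not to be moved
- jar: amber glass jar with a steel cap, 68 mm across, 100 mm tall, at the far left; origin under its centre. Not to be moved
- scraper: spatula with a wooden handle, 200 mm long, lying near the robot on the right. Not to be moved
- tin: small open steel cup, 90 mm across, 60 mm tall, at the left near the robot; origin under its centre. Not to be moved
Things that resemble listed ones, but are neither listed nor needed, are in the scene too. What is shaped like the disc70 but black is not meant. Leave any orange look-alike of the disc46 alone.

How it is judged (in metres and radians):
On the way, in this order (a step that is already met when the one before it is completed fails the run):
1. the bar is swung into line along the fence with its fork on the post (angle between the x axis of bar and the y axis of jig, either way round below 0.04 rad and horizontal distance between bar and post below 0.009 m), for 0.2 s.
2. the clamp knob is tightened to its stop (value of joint clamp above 2.95 rad), for 0.2 s.
At the end, for the whole second after the job is handed in: Bar on the board within 0.04 rad of the jig's y axis, its origin within 9 mm of the post; knob past 2.95 rad; every disc present flat (0.1 rad), at rest, its centre within 8 mm of the plate's centre in plan, each wider disc below each narrower one (all of step 1 and z of bar in the frame of jig below 0.014 m and value of joint clamp above 2.95 rad and horizontal distance between each of disc70, disc62, disc54, disc46 and plate below 0.008 m and angle between the z axis of each of disc70, disc62, disc54, disc46 and the z axis of jig, either way round below 0.1 rad and linear speed of each of disc70, disc62, disc54, disc46 below 0.02 m/s and ((angle between disc70's own z axis and vertical below 0.1 rad and z of disc62 in the frame of disc70 above 0.018 m) or (angle between disc70's own z axis and vertical above 3.04 rad and z of disc62 in the frame of disc70 below -0.018 m)) and ((angle between disc70's own z axis and vertical below 0.1 rad and z of disc54 in the frame of disc70 above 0.018 m) or (angle between disc70's own z axis and vertical above 3.04 rad and z of disc54 in the frame of disc70 below -0.018 m)) and ((angle between disc70's own z axis and vertical below 0.1 rad and z of disc46 in the frame of disc70 above 0.018 m) or (angle between disc70's own z axis and vertical above 3.04 rad and z of disc46 in the frame of disc70 below -0.018 m)) and ((angle between disc62's own z axis and vertical below 0.1 rad and z of disc54 in the frame of disc62 above 0.018 m) or (angle between disc62's own z axis and vertical above 3.04 rad and z of disc54 in the frame of disc62 below -0.018 m)) and ((angle between disc62's own z axis and vertical below 0.1 rad and z of disc46 in the frame of disc62 above 0.018 m) or (angle between disc62's own z axis and vertical above 3.04 rad and z of disc46 in the frame of disc62 below -0.018 m)) and ((angle between disc54's own z axis and vertical below 0.1 rad and z of disc46 in the frame of disc54 above 0.018 m) or (angle between disc54's own z axis and vertical above 3.04 rad and z of disc46 in the frame of disc54 below -0.018 m))); the robot touches nothing.
It fails at once if the bar is lifted more than 20 mm off the board (z of bar in the frame of jig above 0.03 m).
It fails at once if a bystander on the bench is moved by more than 30 mm (distance of any of spool, mould_a, mould_b, jar, scraper, tin from where it was at the start of the episode above 0.03 m).
Of disc70, disc62, disc54, disc46 only 3 to 4 are there at a start; the rules pass over those that are not, and their reading is None.
At some moment in a run one of disc54, disc46 may be knocked a few centimetres aside while the robot is not near it.
Once in a run the grip may slacken for a moment while it holds something.
It also fails if it takes over 210 s, if anything falls off the work surface, if the arm or the gripper's body presses on something with over 40 N, if the wrist force passes 120 N, or if a joint passes its speed limit or range.

### The arm

A 6-joint arm with a two-finger parallel gripper is mounted at the origin on the work surface. World frame = base frame: x ahead of the robot, y to its left, z up, the work surface at z = 0. Lengths are in mm, angles in rad, forces in N, time in s.
With the tool pointing down it reaches from about 325 to 875 mm from the base axis. Payload 4.4 kg.
Tool frame: the origin (TCP) lies midway between the tips of the shut fingers; the grasp point (between the pads) lies bot.tcp_to_grasp behind it (bot.tcp_to_grasp is the distance from the TCP to the grasp point, in mm); z points along the fingers, y is the direction in which the jaws open and shut (so a half turn about z gives the same grasp; the last joint's range is limited). The gripper opens to 85 mm and grips with 20 to 120 N. Pads are 22 mm wide; open, the fingers measure 114 mm over their backs; the gripper's body (76 mm by 85 mm) begins 54 mm behind the grasp point. The pads swing forward as they close: fully open they stand 13 mm farther back than shut.
Start: joints at [-1.488, 0.207, 1.542, -0, 1.393, -0.15], TCP at [132.641, -559.494, 231.282] pointing down, gripper open.
Joint ranges: [-2.73, 2.73], [-0.86, 2.22], [0.23, 2.46], [-1.11, 4.25], [0.08, 2.63], [-2.82, 2.82]. Speed limits (rad/s): [2.79, 2.79, 3.14, 3.14, 3.14, 3.14].

### API

Orientations are given as a rotation vector (axis times angle).
In Python, from plant import bot, eyes, ticket gives the robot as it stands.
- The arm moves only by the shell command python3 -m inch 'ROWS' [FORCE]. ROWS is a JSON object of lists of equal length, an entry for each row: "grip": the opening, from 0 (shut) to 1 (fully open); "xyz": the shift along the tool's x, y, z in cm, a list of three; "spin": the turn about the tool's z in degrees. In form: {"grip": [grip, ...], "xyz": [[tx, ty, tz], ...], "spin": [spin, ...]}. A call has 1 to 12 rows; each row shifts and turns the pose as measured when the row begins, along the tool's axes as they then stand; what a row does not reach is not made up. A row lasts 1/10 s, in which the tool goes at most 50 mm and 8.59 degrees, less where a joint would pass 70% of its speed; a pose out of reach is approached as far as the arm can. A call is refused whole if a number of a shift passes 5 or a number of a turn 8.59, either way. A call with a gripper value outside its range is refused whole. The fingers move at their own pace and stop on an object; FORCE is the grip in N (left out, the last holds). Time passes only in rows, so rows that do not move let the fingers close. It gives the time, the measured TCP pose, the force and the opening at its end, in the units of the state.
- bot.read_state(): the state, without advancing time (a new reading comes with each control period).
- eyes.snapshot(name): name is "side" or "top"; returns (picture, depth): 384x512x3 uint8, red, green, blue; 384x512 float32, mm along the optical axis (not along the pixel's ray), 0 where there is no reading.
- eyes.get_calibration(name): a dict with "vertical_fov" (degrees; the focal length in pixels is half the picture's height over the tangent of half this angle, whatever the lens; pixels are square), "cx", "cy" (the principal point, pixels), "camera_from_world" (4x4, takes a point from world to camera coordinates). Camera axes: x right, y down, z forward; pixel columns grow to the right and rows downward; lengths in mm; the calibration is good to about 2 mm. A picture is of the moment at which its call begins. get_calibration takes no time and is no camera call.
- ticket.close_job(): hands the job in, once; it reports no verdict.
The state is a dict: "t": time; "joint_positions": joint angles; "qd": joint speeds; "joint_efforts": joint torques, N m; "tool_pos": TCP position; "eef_rot": TCP orientation; "force": force on the tool from outside, world axes, zero at the start; "torque": the same for the moment, N m; "grip_width": finger opening in mm.
Only numpy, scipy, OpenCV 4.12 (cv2) and the standard library are available. Lean on these libraries where they do the work, as an engineer would, in place of code of your own. Each camera call takes 0.05 s, during which the arm holds its last target. There are 200 camera calls.

## Working session

There is one attempt and no reset: what is moved stays moved. The work goes in short steps, Python scripts to look and compute and a shell command to move; the robot and the scene stay as the last step left them, time stands still between calls to the robot, and variables do not carry over. Pictures are saved under pics/ and viewed, about 12 in all and at most 16, crops included, and the job is handed in when it is done.

```bash
ls; mkdir -p pics; cat > h.py <<'E'
import numpy as np,cv2
from plant import bot,eyes,ticket
def cam(n):
    p,d=eyes.snapshot(n);c=eyes.get_calibration(n)
    f=p.shape[0]/2/np.tan(np.radians(c["vertical_fov"])/2)
    return p,d,c,f
def world(d,c,f):
    v,u=np.mgrid[:d.shape[0],:d.shape[1]]
    P=np.stack([(u-c["cx"])*d/f,(v-c["cy"])*d/f,d,np.ones_like(d)],-1)
    W=P@np.linalg.inv(np.array(c["camera_from_world"])).T
    W=W[...,:3];W[d<=0]=np.nan
    return W
def save(n,p,s=1):
    cv2.imwrite("pics/"+n,cv2.resize(p[...,::-1],None,fx=s,fy=s,interpolation=cv2.INTER_CUBIC))
E
python3 - <<'E'
from h import *
for n in("top","side"):
    p,d,c,f=cam(n);save(n+"0.png",p,1.5);W=world(d,c,f);np.save(n+"0.npy",W);np.save(n+"0p.npy",p)
    print(n,c,f)
print(bot.read_state(),bot.tcp_to_grasp)
E
```

```text
pics
top {'vertical_fov': 57.81990792447891, 'cx': 247.16585761968454, 'cy': 198.0986534471528, 'camera_from_world': array([[ 1.61210286e-02, -9.99854142e-01,  5.63977262e-03,
         5.77340482e+00],
       [-9.94554240e-01, -1.66159213e-02, -1.02887198e-01,
         5.48365217e+02],
       [ 1.02965901e-01, -3.95041231e-03, -9.94677042e-01,
         1.12140868e+03],
       [ 0.00000000e+00,  0.00000000e+00,  0.00000000e+00,
         1.00000000e+00]])} 347.6646303101182
side {'vertical_fov': 50.494232147981826, 'cx': 260.8633017676201, 'cy': 188.19673683776512, 'camera_from_world': array([[-8.68814286e-01, -4.95126903e-01,  3.32942243e-03,
         4.82884770e+02],
       [-3.32947970e-01,  5.79230563e-01, -7.44068280e-01,
         2.24324093e+02],
       [ 3.66479720e-01, -6.47565676e-01, -6.68095285e-01,
         1.03451291e+03],
       [ 0.00000000e+00,  0.00000000e+00,  0.00000000e+00,
         1.00000000e+00]])} 407.15136764877445
{'t': 0.1, 'joint_positions': array([-1.48846310e+00,  2.07334015e-01,  1.54284918e+00,  2.43536639e-06,
        1.39351392e+00, -1.50462538e-01]), 'qd': array([ 0.00121521, -0.00171593, -0.00323918,  0.00124425, -0.00050204,
        0.0015176 ]), 'joint_efforts': array([-2.46770678e-04, -3.84093010e+01, -2.92547071e+01, -1.84208229e-04,
        4.87001540e-03, -4.38846399e-06]), 'tool_pos': array([ 132.6039935 , -558.77813411,  230.22426219]), 'eef_rot': array([-3.11824594e+00, -3.64604637e-01, -1.16269989e-04]), 'force': array([-0.40792457,  0.92756234, -0.37265365]), 'torque': array([0.02583414, 0.00560699, 0.00792391]), 'grip_width': 85.3473395350927} 18.700000000000003
```

View pics/top0.png

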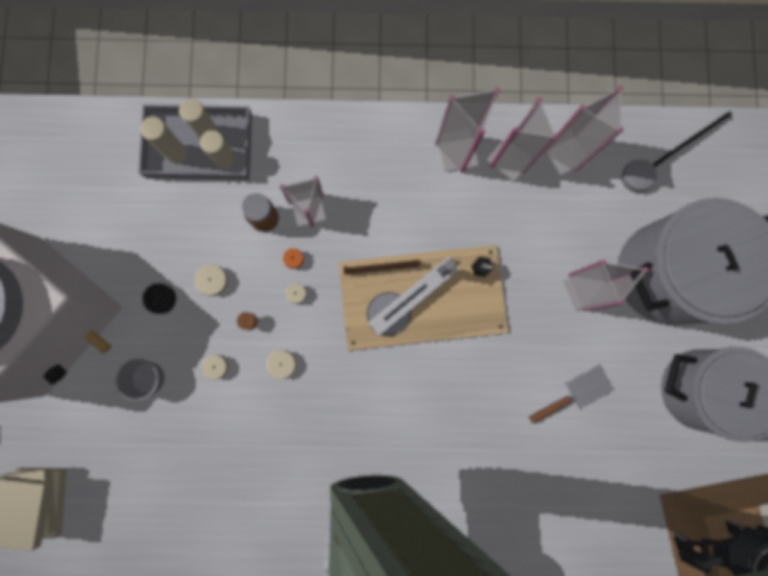

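View pics/side0.png

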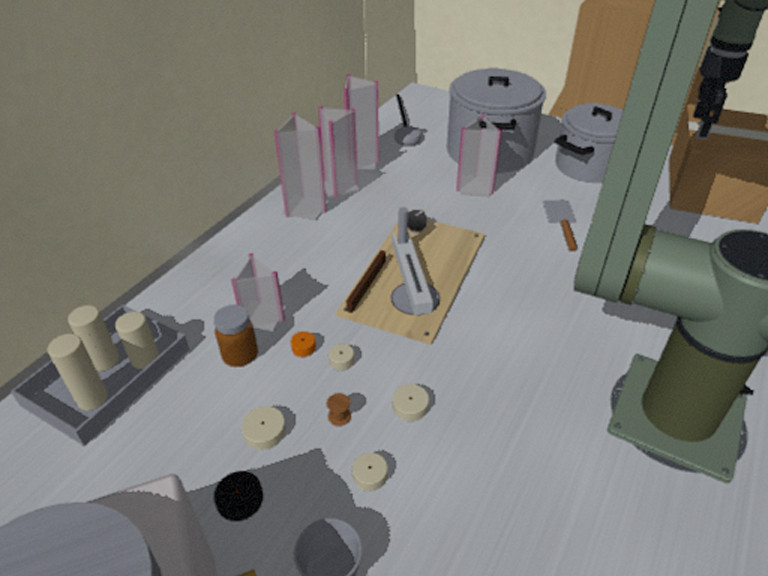

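Top view (1.5x): board corners at about (341,263), (496,247), (508,333), (349,350). The post is near (447,266) and the knob near (483,267). Cream discs are at (210,280), (281,364), (214,367) and (295,293), so all four seem present. The orange look-alike is at (293,259), the black one at (159,298), and the spool at (247,321).

```bash
cat >> h.py <<'E'
def plane(uv,z,c,f):
    uv=np.atleast_2d(np.array(uv,float));T=np.linalg.inv(np.array(c["camera_from_world"]))
    r=np.c_[(uv[:,0]-c["cx"])/f,(uv[:,1]-c["cy"])/f,np.ones(len(uv))]@T[:3,:3].T
    o=T[:3,3];return (o+r*((z-o[2])/r[:,2])[:,None])[:,:2]
def blobs(m,amin=40):
    n,l,s,ce=cv2.connectedComponentsWithStats(m.astype(np.uint8),connectivity=4)
    return [(l==i) for i in range(1,n) if s[i,4]>=amin]
def cream(p):
    h=cv2.cvtColor(p,cv2.COLOR_RGB2HSV).astype(int)
    return (h[...,0]>17)&(h[...,0]<40)&(h[...,1]>35)&(h[...,1]<110)&(h[...,2]>110)
def jig(p,W,c,f):
    h=cv2.cvtColor(p,cv2.COLOR_RGB2HSV).astype(int)
    m=(h[...,0]>8)&(h[...,0]<22)&(h[...,1]>70)&(h[...,2]>120)&(abs(W[...,2]-10)<12)
    b=max(blobs(m),key=lambda b:b.sum())
    v,u=np.nonzero(b);xy=plane(np.c_[u,v],10,c,f)
    return xy
E
python3 - <<'E'
from h import *
for n in("top","side"):
    p=np.load(n+"0p.npy");W=np.load(n+"0.npy")
    c=eyes.get_calibration(n);f=192/np.tan(np.radians(c["vertical_fov"])/2)
    m=cream(p)&(W[...,2]>8)&(W[...,2]<40)
    for b in blobs(m):
        v,u=np.nonzero(b);x=plane(np.c_[u,v],24,c,f);r=cv2.minEnclosingCircle(x.astype(np.float32))
        print(n,"cream",x.mean(0).round(1),len(u),"eqD",round(float(cv2.minAreaRect(x.astype(np.float32))[1][0]),1),cv2.minAreaRect(x.astype(np.float32))[1],np.nanmedian(W[b][:,2]).round(1))
    r=cv2.minAreaRect(jig(p,W,c,f).astype(np.float32));print(n,"board",r,cv2.boxPoints(r).round(1).tolist())
    z=W[...,2]
    for lo,hi in((36,44),(46,56),(110,130)):
        for b in blobs((z>lo)&(z<hi),8):
            q=np.nanmean(W[b],0)
            if 400<q[0]<800 and -400<q[1]<150: print(n,lo,hi,b.sum(),q.round(1),cv2.minAreaRect(W[b][:,:2].astype(np.float32)))
E
```

```text
top cream [ 624.3 -193.3] 45 eqD 30.1 (30.13676643371582, 27.067258834838867) 10.0
top cream [582.7 370.3] 307 eqD 60.4 (60.398807525634766, 63.595924377441406) 23.9
top cream [595.7 -57.2] 70 eqD 33.7 (33.731693267822266, 46.73999786376953) 10.8
top cream [553.7  55.8] 85 eqD 55.8 (55.79627990722656, 35.65544509887695) 10.3
top cream [555.  180.6] 120 eqD 36.7 (36.7341194152832, 39.885040283203125) 24.4
top cream [ 545.  -256.9] 65 eqD 38.4 (38.433006286621094, 33.9990348815918) 10.2
top cream [ 499.6 -150.1] 480 eqD 84.2 (84.19231414794922, 167.59841918945312) 10.4
top cream [ 495.2 -246.9] 76 eqD 32.4 (32.377811431884766, 47.3641471862793) 10.9
top cream [482.   54.7] 42 eqD 35.3 (35.275821685791016, 25.840225219726562) 11.1
top cream [464.6   8.3] 125 eqD 89.8 (89.77816009521484, 41.58184814453125) 10.4
top cream [399.2 207.9] 241 eqD 56.1 (56.107879638671875, 54.18183517456055) 24.1
top cream [391.  352.8] 178 eqD 42.1 (42.137508392333984, 46.18333435058594) 24.4
top board ((553.4386596679688, -101.49244689941406), (193.53628540039062, 354.4456481933594), 7.1637043952941895) [[4
[... 2039 characters left out ...]
36 44 538 [544.2 -62.9  40.3] ((555.7534790039062, -76.85554504394531), (37.252891540527344, 236.96835327148438), 40.60481643676758)
side 36 44 170 [ 6.18e+02 -6.00e-01  4.01e+01] ((619.28564453125, -5.316436767578125), (14.935245513916016, 172.8400421142578), 6.872239589691162)
side 46 56 80 [ 620.6 -224.9   50.4] ((622.069091796875, -225.43312072753906), (39.39936065673828, 42.65578079223633), 68.34637451171875)
side 46 56 16 [ 609.4 -135.2   50.2] ((608.7676391601562, -135.12725830078125), (18.021772384643555, 6.816232204437256), 13.487037658691406)
side 110 130 39 [ 609.9 -139.3  117.8] ((609.9188232421875, -140.85855102539062), (19.628950119018555, 18.761188507080078), 71.6360855102539)
```

```bash
cat >> h.py <<'E'
from scipy.spatial.transform import Rotation as Ro
def pose():
    s=bot.read_state();R=Ro.from_rotvec(s["eef_rot"]).as_matrix()
    return s,np.array(s["tool_pos"]),R,np.degrees(np.arctan2(R[1,0],R[0,0]))
def plan(*wps):
    s,p,R,yaw=pose();print("t",round(s["t"],1),"tcp",p.round(1),"yaw",round(yaw,1),"tilt",np.degrees(np.arccos(-R[2,2])).round(2),"w",round(s["grip_width"],1),"F",np.round(s["force"],1),"j6",round(s["joint_positions"][5],2))
    for x,y,z,a in wps:
        a=yaw if a is None else a
        sp=(yaw-a+180)%360-180;yaw=a;t=np.radians(a);d=np.array([x,y,z])-p;p=np.array([x,y,z])
        print(" spin %.1f"%sp,"then cm x %.2f y %.2f z %.2f"%((d[0]*np.cos(t)+d[1]*np.sin(t))/10,(d[0]*np.sin(t)-d[1]*np.cos(t))/10,-d[2]/10))
TH=7.17
def J(x,y,o=(550.2,-70.8)):
    t=np.radians(TH);return o[0]+x*np.cos(t)-y*np.sin(t),o[1]+x*np.sin(t)+y*np.cos(t)
def push(al,r=150,off=29):   # tcp beside the bar at axis angle al (deg from world y)
    t=np.radians(al);px,py=J(50,-80);return px-r*np.sin(t)-off*np.cos(t),py+r*np.cos(t)-off*np.sin(t)
E
python3 -c "
from h import *
plan((*push(40.4,150,46),231,40.4),(*push(40.4,150,46),22,None))"
```

```text
t 0.1 tcp [ 132.6 -558.8  230.2] yaw 13.3 tilt 0.12 w 85.3 F [-0.4  0.9 -0.4] j6 -0.15
 spin -27.1 then cm x 58.63 y -15.66 z -0.08
 spin 0.0 then cm x 0.00 y 0.00 z 20.90
```

```bash
python3 -m inch '{"grip":[0,0,0,0,0,0,0,0],"xyz":[[0,0,0],[0,0,0],[0,0,0],[0,0,0],[4.5,-1.2,0],[4.5,-1.2,0],[4.5,-1.2,0],[4.5,-1.2,0]],"spin":[-6.8,-6.8,-6.8,-6.7,0,0,0,0]}' 40
python3 -m inch '{"grip":[0,0,0,0,0,0,0,0,0],"xyz":[[4.5,-1.2,0],[4.5,-1.2,0],[4.5,-1.2,0],[4.5,-1.2,0],[4.5,-1.2,0],[4.5,-1.2,0],[4.5,-1.2,0],[4.5,-1.2,0],[4.5,-1.2,0]],"spin":[0,0,0,0,0,0,0,0,0]}'
python3 -c "
from h import *
plan((*push(40.4,150,46),231,40.4),(*push(40.4,150,46),22,None))"
```

```text
t: 0.9
tool_pos: [234.7, -400.6, 225.2]
eef_rot: [-2.933, -1.097, -0.003]
force: [1.3, 0.2, 0.8]
grip_width: 0.0
t: 1.8
tool_pos: [474.3, -36.0, 226.3]
eef_rot: [-2.933, -1.092, -0.003]
force: [0.5, -0.5, -0.7]
grip_width: 0.3
t 1.8 tcp [474.3 -36.  226.3] yaw 40.8 tilt 0.71 w 0.3 F [ 0.5 -0.5 -0.7] j6 0.59
 spin 0.4 then cm x -1.28 y 2.00 z -0.47
 spin 0.0 then cm x 0.00 y 0.00 z 20.90
```

```bash
python3 -m inch '{"grip":[0,0,0,0,0,0,0,0],"xyz":[[0,0,0],[-1.3,2.0,0],[0,0,4],[0,0,4],[0,0,4],[0,0,4],[0,0,1.5],[0,0,0]],"spin":[0,0,0,0,0,0,0,0]}'
python3 -c "
from h import *
plan((*push(40.4,150,46),22,40.4))"
```

```text
t: 2.6
tool_pos: [478.5, -54.8, 45.2]
eef_rot: [-2.927, -1.109, -0.004]
force: [0.4, -0.1, 0.4]
grip_width: -0.1
t 2.6 tcp [478.5 -54.8  45.2] yaw 41.5 tilt 0.66 w -0.1 F [ 0.4 -0.1  0.4] j6 0.54
 spin 1.1 then cm x -0.38 y 0.29 z 2.32
```

```bash
python3 -m inch '{"grip":[0,0,0,0,0,0,0,0,0,0,0,0],"xyz":[[-0.3,0.3,1.2],[0,0,1.1],[0,0,0],[0.5,0,0],[0.5,0,0],[0.5,0,0],[0.6,-0.1,0],[0.8,-0.1,0],[0.8,-0.1,0],[0.8,-0.1,0],[0.8,-0.1,0],[0,0,0]],"spin":[1,0,0,0,0,0,0,3,3,3,3,0]}'
python3 - <<'E'
from h import *
plan((*push(28.4),22,28.4),(*push(TH),22,TH))
p,d,c,f=cam("top");save("top1.png",p[140:260,200:360],4);W=world(d,c,f);z=W[...,2]
for b in blobs((z>36)&(z<44),150):
    q=np.nanmean(W[b],0)
    if q[0]>400: print(q,cv2.minAreaRect(W[b][:,:2].astype(np.float32)))
E
```

```text
t: 3.8
tool_pos: [521.3, -21.3, 25.0]
eef_rot: [-3.041, -0.76, -0.005]
force: [-0.2, 0.3, 0.0]
grip_width: 0.4
t 3.8 tcp [521.3 -21.3  25. ] yaw 28.1 tilt 0.46 w 0.4 F [-0.2  0.3  0. ] j6 0.86
 spin -0.3 then cm x -0.95 y -0.00 z 0.30
 spin 21.2 then cm x 5.23 y -2.07 z -0.00
```

View pics/top1.png

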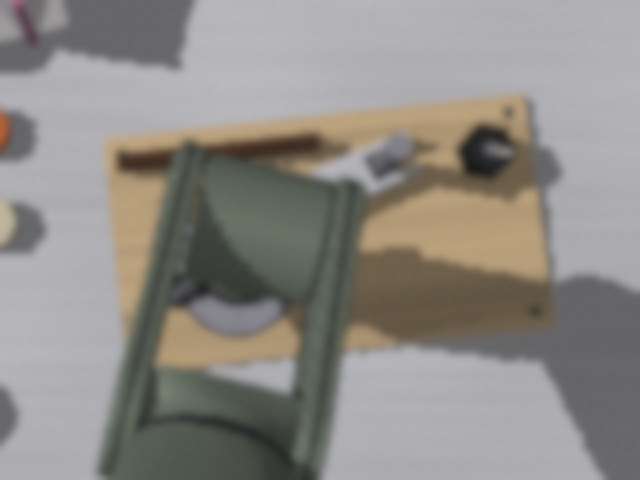

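The top view shows the bar following the push round, with the upper arm hiding its end. Its fork is still on the post at about (395,150).

```bash
python3 -m inch '{"grip":[0,0,0,0,0,0,0,0],"xyz":[[0.7,-0.1,0.1],[0.7,-0.1,0.1],[0.7,-0.1,0.1],[0.7,-0.1,0],[0.6,-0.1,0],[0.4,0,0],[0,0,0],[0,0,0]],"spin":[3.5,3.5,3.5,3.5,3.5,3,0,0]}'
python3 - <<'E'
from h import *
plan((*push(TH),22,TH))
E
```

```text
t: 4.65
tool_pos: [548.5, -3.7, 22.1]
eef_rot: [-3.128, -0.204, 0.021]
force: [-0.3, 0.3, 0.6]
grip_width: 0.1
t 4.7 tcp [548.5  -3.7  22.1] yaw 7.5 tilt 0.88 w 0.1 F [-0.3  0.3  0.6] j6 1.27
 spin 0.3 then cm x 1.43 y -0.32 z 0.01
```

```bash
python3 -m inch '{"grip":[0,0,0,0,0,0],"xyz":[[0.5,0,0],[0.5,0,0],[0.3,0,0],[0.2,0,0],[0.2,0,0],[0,0,0]],"spin":[0,0,0,0,0,0]}'
python3 -c "
from h import *
plan((*push(TH),22,TH))"
```

```text
t: 5.25
tool_pos: [563.5, -1.0, 21.5]
eef_rot: [-3.126, -0.209, 0.032]
force: [-2.4, 0.2, 1.0]
grip_width: -0.1
t 5.2 tcp [563.5  -1.   21.5] yaw 7.6 tilt 1.26 w -0.1 F [-2.4  0.2  1. ] j6 1.28
 spin 0.5 then cm x -0.09 y -0.24 z -0.05
```

Push further until a clear contact force, then back off and look.

```bash
python3 -m inch '{"grip":[0,0,0,0],"xyz":[[0.3,0,0],[0.3,0,0],[0.3,0,0],[0,0,0]],"spin":[0,0,0,0]}'
python3 -m inch '{"grip":[0,0,0],"xyz":[[0.3,0,0],[0.3,0,0],[0,0,0]],"spin":[0,0,0]}'
```

```text
t: 5.65
tool_pos: [563.7, -1.3, 20.3]
eef_rot: [-3.126, -0.211, 0.065]
force: [-0.1, 0.6, 0.0]
grip_width: 0.0
t: 5.95
tool_pos: [563.5, -1.5, 19.5]
eef_rot: [-3.126, -0.213, 0.09]
force: [-0.8, -0.4, 1.1]
grip_width: -0.0
```

```bash
python3 -m inch '{"grip":[0,0,0,0,0,0],"xyz":[[-2,0,0],[-2,0,0],[-1,0,-2],[0,0,-4],[0,0,-4],[0,0,0]],"spin":[0,0,0,0,0,0]}'
python3 - <<'E'
from h import *
s,p,R,y=pose();print(p,R.round(3),y,s["joint_positions"].round(3))
E
```

```text
t: 6.55
tool_pos: [525.3, -9.3, 125.0]
eef_rot: [-3.129, -0.212, 0.062]
force: [1.1, -1.5, -0.4]
grip_width: -0.1
[525.28439792  -9.32177831 125.04261534] [[ 0.99   0.134 -0.04 ]
 [ 0.135 -0.991  0.002]
 [-0.039 -0.008 -0.999]] 7.743273180055076 [-0.18   0.242  1.734 -0.005  1.205  1.258]
```

```bash
python3 -m inch '{"grip":[0,0,0,0,0,0,0,0],"xyz":[[-4,0,-2],[-4,0,0],[-4,0,0],[-4,0,0],[-4,0,0],[-2,0,0],[0,0,0],[0,0,0]],"spin":[0,0,0,0,0,0,0,0]}'
cat >> h.py <<'E'
def barjig():
    for n in("top","side"):
        p,d,c,f=cam(n);save("last_%s.png"%n,p,1.5);W=world(d,c,f);z=W[...,2]
        for b in blobs((z>36)&(z<44),100):
            q=np.nanmean(W[b],0)
            if 400<q[0]<750 and -300<q[1]<150: print(n,b.sum(),q.round(1),cv2.minAreaRect(W[b][:,:2].astype(np.float32)))
E
python3 - <<'E'
from h import *
plan()
barjig()
E
```

```text
t: 7.35
tool_pos: [311.6, -41.4, 150.0]
eef_rot: [3.134, 0.213, -0.033]
force: [0.2, 0.4, -0.3]
grip_width: 0.1
t 7.3 tcp [311.6 -41.4 150. ] yaw 7.8 tilt 1.2 w 0.1 F [ 0.2  0.4 -0.3] j6 1.04
top 797 [599.9 -37.5  40.1] ((602.9445190429688, -49.099220275878906), (49.004093170166016, 247.42713928222656), 6.815120220184326)
side 694 [602.2 -30.2  40.2] ((606.1701049804688, -47.788909912109375), (50.30133056640625, 250.48712158203125), 6.7021708488464355)
```

```bash
python3 - <<'E'
from h import *
p,d,c,f=cam("top");save("top2.png",p[140:260,200:360],5);W=world(d,c,f);z=W[...,2]
g=p.mean(-1);m=(abs(z-40)<4)&(g>100)
for b in blobs(m,60):
    if 400<np.nanmean(W[b],0)[0]<750:
        x=W[b][:,:2];t=np.radians(TH);o=np.array([550.2,-70.8]);D=x-o
        jx=D[:,0]*np.cos(t)+D[:,1]*np.sin(t);jy=-D[:,0]*np.sin(t)+D[:,1]*np.cos(t)
        print(b.sum(),jx.min(),jx.max(),jy.min(),jy.max(),[ (y0,jx[(jy>y0)&(jy<y0+20)].min().round(1)) for y0 in range(-90,120,30) if ((jy>y0)&(jy<y0+20)).any()])
E
```

```text
643 29.555790558172788 71.91749052355499 -105.28020423821978 120.3989183405353 [(-90, np.float64(29.6)), (-60, np.float64(30.2)), (-30, np.float64(30.5)), (0, np.float64(32.0)), (30, np.float64(31.4)), (60, np.float64(31.6)), (90, np.float64(31.8))]
```

View pics/top2.png

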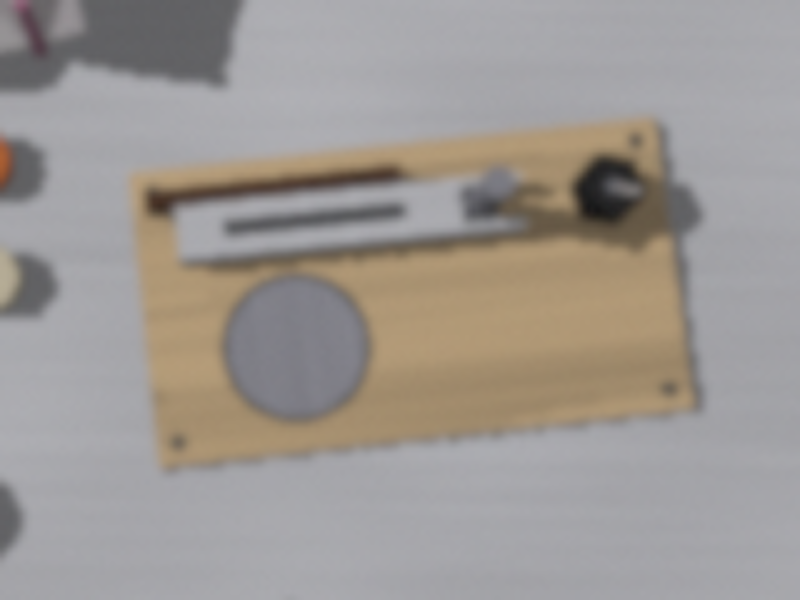

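The bar lies flush along the fence: its free end measures jig y=120.4 against 121 expected. The fork is on the post at (495,185), and the white line at (625,188) points away from the post, so the knob is at q=0. Now the knob.

```bash
python3 -m inch '{"grip":[1,1,1,1,1,1,1,1,1,1,1,1],"xyz":[[0,0,0],[0,0,0],[0,0,0],[0,0,0],[0,0,0],[0,0,0],[0,0,0],[0,0,0],[0,0,0],[0,0,0],[0,0,0],[0,0,0]],"spin":[-8.1,-8.1,-8.1,-8.1,-8.1,-8.1,-8.1,-8.1,-8.1,-8.1,-8.1,0]}'
python3 -c "
from h import *
plan((*J(50,-165),150,97.2))"
```

```text
t: 8.7
tool_pos: [326.1, -41.7, 151.1]
eef_rot: [-1.986, -2.416, 0.019]
force: [0.2, 0.5, -0.2]
grip_width: 85.4
t 8.7 tcp [326.1 -41.7 151.1] yaw 101.2 tilt 1.07 w 85.4 F [ 0.2  0.5 -0.2] j6 -0.58
 spin 4.0 then cm x -22.20 y 26.86 z 0.11
```

```bash
python3 -m inch '{"grip":[1,1,1,1,1,1,1,1,1,1,1],"xyz":[[0,0,0],[-2.7,3.3,0],[-2.7,3.3,0],[-2.7,3.3,0],[-2.7,3.3,0],[-2.7,3.3,0],[-2.7,3.3,0],[-2.7,3.3,0],[-2.4,2.8,0],[0,0,0],[0,0,0]],"spin":[3.5,0,0,0,0,0,0,0,0,0,0]}'
python3 -c "
from h import *
plan((*J(50,-165),150,97.2))"
```

```text
t: 9.8
tool_pos: [625.7, -227.0, 134.4]
eef_rot: [-2.093, -2.317, 0.02]
force: [-0.5, -0.1, -0.4]
grip_width: 85.1
t 9.8 tcp [ 625.7 -227.   134.4] yaw 95.8 tilt 1.29 w 85.1 F [-0.5 -0.1 -0.4] j6 -0.57
 spin -1.4 then cm x -0.06 y -0.54 z -1.56
```

```bash
python3 -m inch '{"grip":[1,1,1,1,1,1,1],"xyz":[[0,-0.5,0],[0,0,3],[0,0,3],[0,0,2],[0,0,1],[0,0,0],[0,0,0]],"spin":[-1.4,0,0,0,0,0,0]}'
python3 -c "
from h import *
plan((*J(50,-165),22,97.2))"
```

```text
t: 10.5
tool_pos: [614.3, -222.6, 44.8]
eef_rot: [-2.061, -2.346, 0.019]
force: [-0.7, -0.3, 0.5]
grip_width: 85.3
t 10.5 tcp [ 614.3 -222.6   44.8] yaw 97.4 tilt 1.31 w 85.3 F [-0.7 -0.3  0.5] j6 -0.6
 spin 0.2 then cm x -0.63 y 0.54 z 2.28
```

```bash
python3 -m inch '{"grip":[1,1,1,1,1],"xyz":[[-0.6,0.6,0],[0,0.05,1],[0,0.05,1],[0,0,0.2],[0,0,0]],"spin":[0,0,0,0,0]}'
python3 -c "
from h import *
plan((*J(50,-165),22,97.2))"
```

```text
t: 11.0
tool_pos: [625.2, -229.6, 25.5]
eef_rot: [-2.066, -2.352, 0.016]
force: [-0.2, 0.3, -0.5]
grip_width: 85.1
t 11.0 tcp [ 625.2 -229.6   25.5] yaw 97.4 tilt 0.88 w 85.1 F [-0.2  0.3 -0.5] j6 -0.6
 spin 0.2 then cm x 0.19 y -0.46 z 0.35
```

```bash
python3 -m inch '{"grip":[1,1,0,0,0,0,0,0,0,0],"xyz":[[0.2,-0.4,0.3],[0,0,0],[0,0,0],[0,0,0],[0,0,0],[0,0,0],[0,0,0],[0,0,0],[0,0,0],[0,0,0]],"spin":[0,0,0,0,0,0,0,0,0,0]}' 60
python3 -c "
from h import *
plan((*J(50,-165),22,97.2))"
```

```text
t: 12.0
tool_pos: [621.6, -227.7, 23.0]
eef_rot: [-2.068, -2.352, 0.013]
force: [0.3, -0.2, 0.2]
grip_width: 42.7
t 12.0 tcp [ 621.6 -227.7   23. ] yaw 97.4 tilt 0.71 w 42.7 F [ 0.3 -0.2  0.2] j6 -0.6
 spin 0.2 then cm x -0.04 y -0.13 z 0.10
```

```bash
python3 -m inch '{"grip":[0,0,0],"xyz":[[0,0,0],[0,0,0],[0,0,0]],"spin":[0,0,0]}'
python3 -m inch '{"grip":[0,0,0,0,0,0,0,0,0,0],"xyz":[[0,0,0],[0,0,0],[0,0,0],[0,0,0],[0,0,0],[0,0,0],[0,0,0],[0,0,0],[0,0,0],[0,0,0]],"spin":[5,5,5,5,5,5,5,5,0,0]}'
python3 -c "
from h import *
plan((*J(50,-165),22,57.2))"
```

```text
t: 12.3
tool_pos: [621.6, -227.7, 23.0]
eef_rot: [-2.068, -2.352, 0.013]
force: [-0.8, -0.1, 0.7]
grip_width: 42.3
t: 13.3
tool_pos: [621.9, -227.8, 23.0]
eef_rot: [-2.768, -1.477, 0.018]
force: [-0.1, 0.7, 1.4]
grip_width: 42.7
t 13.3 tcp [ 621.9 -227.8   23. ] yaw 56.2 tilt 0.71 w 42.7 F [-0.1  0.7  1.4] j6 0.12
 spin -1.0 then cm x -0.12 y -0.10 z 0.10
```

```bash
python3 -m inch '{"grip":[1,1,1,1,1,1,1,1,1,1],"xyz":[[0,0,0],[0,0,0],[0,0,0],[0,0,0],[0,0,-2],[0,0,-2],[0,0,0],[0,0,0],[0,0,0],[0,0,0]],"spin":[0,0,0,0,0,0,-8,-8,-8,-8]}'
python3 -m inch '{"grip":[1,1,1,1,1,1],"xyz":[[0,0,0],[0,0,0],[0,0,0],[0,0,0],[0,0,0],[0,0,0]],"spin":[-8,-8,-8,-4,0,0]}'
python3 - <<'E'
from h import *
plan((*J(50,-165),22,117.2))
a=cam("top")[0][150:220,290:350];b=cam("side")[0][120:180,250:310]
save("k1.png",np.hstack([cv2.resize(a,(360,420),interpolation=cv2.INTER_CUBIC),cv2.resize(b,(420,420),interpolation=cv2.INTER_CUBIC)]))
E
```

```text
t: 14.3
tool_pos: [622.2, -228.3, 64.8]
eef_rot: [-2.222, -2.21, 0.017]
force: [0.3, -0.3, 0.3]
grip_width: 85.8
t: 14.9
tool_pos: [622.6, -228.7, 65.7]
eef_rot: [-1.591, -2.699, 0.015]
force: [-0.7, -0.5, -0.1]
grip_width: 85.5
t 14.9 tcp [ 622.6 -228.7   65.7] yaw 119.0 tilt 0.71 w 85.5 F [-0.7 -0.5 -0.1] j6 -0.98
 spin 1.8 then cm x 0.14 y -0.17 z 4.37
```

View pics/k1.png

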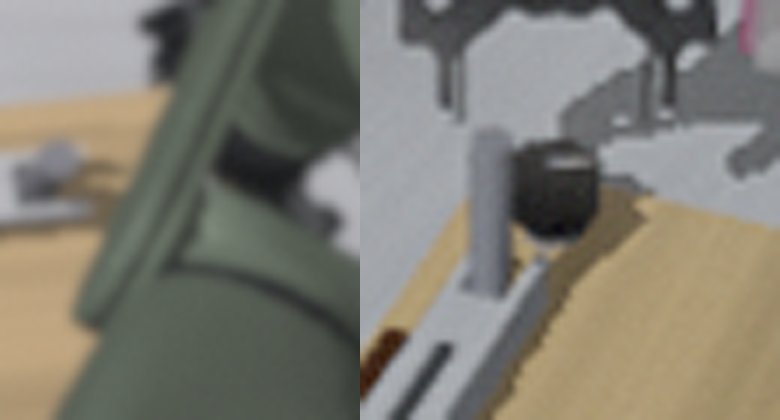

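The side crop shows the knob at about (557,190). Its white line now appears near (572,160), pointing right in the image, so I'll measure its angle.

```bash
cat >> h.py <<'E'
def knob():
    for n in("side","top"):
        p,d,c,f=cam(n);W=world(d,c,f)
        k=(abs(W[...,2]-50)<5)&(np.hypot(W[...,0]-620,W[...,1]+227)<24)
        if k.sum()<20: print(n,"hidden");continue
        v,u=np.nonzero(k);x=plane(np.c_[u,v],50,c,f);g=p[k].mean(-1);C=(x.min(0)+x.max(0))/2
        w=np.clip(g-np.median(g)-40,0,None);D=(x*w[:,None]).sum(0)/w.sum()-C
        print(n,k.sum(),"C",C.round(1),"line off",D.round(1),"q~deg",((-83-np.degrees(np.arctan2(D[1],D[0])))%360).round(1))
E
python3 -c "
from h import *
knob()"
```

```text
side 82 C [ 620.9 -223.9] line off [-3.5 -9.6] q~deg 27.1
top hidden
```

```bash
python3 -m inch '{"grip":[1,1,1,1,1,1],"xyz":[[0,-0.1,1],[0,0,1],[0,0,1],[0,0,1],[0,0,0.2],[0,0,0]],"spin":[1.8,0,0,0,0,0]}'
python3 -c "
from h import *
plan((*J(50,-165),22,117.2))"
python3 -m inch '{"grip":[0,0,0,0,0,0,0,0,0,0],"xyz":[[0,0,0],[0,0,0],[0,0,0],[0,0,0],[0,0,0],[0,0,0],[0,0,0],[0,0,0],[0,0,0],[0,0,0]],"spin":[0,0,0,0,0,0,0,0,0,0]}' 90
python3 -c "
from h import *
plan((*J(50,-165),22,57.2))"
```

```text
t: 15.7
tool_pos: [621.2, -229.2, 20.7]
eef_rot: [-1.633, -2.674, 0.015]
force: [0.0, 0.4, -0.0]
grip_width: 85.3
t 15.7 tcp [ 621.2 -229.2   20.7] yaw 117.2 tilt 0.73 w 85.3 F [ 0.   0.4 -0. ] j6 -0.95
 spin -0.0 then cm x 0.12 y -0.03 z -0.13
t: 16.7
tool_pos: [622.2, -229.1, 22.0]
eef_rot: [-1.635, -2.675, 0.012]
force: [0.1, 0.6, 0.2]
grip_width: 42.1
t 16.7 tcp [ 622.2 -229.1   22. ] yaw 117.1 tilt 0.58 w 42.1 F [0.1 0.6 0.2] j6 -0.95
 spin 59.9 then cm x -0.03 y -0.20 z -0.00
```

```bash
python3 -m inch '{"grip":[0,0,0,0,0,0,0,0,0,0,0,0],"xyz":[[0,0,0],[0,0,0],[0,0,0],[0,0,0],[0,0,0],[0,0,0],[0,0,0],[0,0,0],[0,0,0],[0,0,0],[0,0,0],[0,0,0]],"spin":[5,5,5,5,5,5,5,5,5,5,5,4]}'
python3 -c "
from h import *
plan((*J(50,-165),22,57.2))"
python3 -m inch '{"grip":[1,1,1,1,1,1,1,1,1,1],"xyz":[[0,0,0],[0,0,0],[0,0,0],[0,0,0],[0,0,-2],[0,0,-2],[0,0,0],[0,0,0],[0,0,0],[0,0,0]],"spin":[0,0,0,0,0,0,-8,-8,-8,-8]}'
python3 -m inch '{"grip":[1,1,1,1,1,1],"xyz":[[0,0,0],[0,0,0],[0,0,0],[0,0,0],[0,0,0],[0,0,0]],"spin":[-8,-8,-8,-3,0,0]}'
python3 - <<'E'
from h import *
plan((*J(50,-165),22,117.2))
knob()
E
```

```text
t: 17.9
tool_pos: [621.1, -229.1, 21.9]
eef_rot: [-2.77, -1.477, 0.021]
force: [-0.8, -0.4, -0.5]
grip_width: 42.1
t 17.9 tcp [ 621.1 -229.1   21.9] yaw 56.1 tilt 0.78 w 42.1 F [-0.8 -0.4 -0.5] j6 0.12
 spin -1.1 then cm x 0.03 y -0.10 z -0.01
t: 18.9
tool_pos: [622.9, -230.0, 65.3]
eef_rot: [-2.225, -2.215, 0.019]
force: [-0.3, 0.3, 0.3]
grip_width: 85.4
t: 19.5
tool_pos: [623.9, -230.7, 67.0]
eef_rot: [-1.615, -2.693, 0.018]
force: [-0.4, -0.7, -0.2]
grip_width: 85.4
t 19.5 tcp [ 623.9 -230.7   67. ] yaw 118.1 tilt 0.67 w 85.4 F [-0.4 -0.7 -0.2] j6 -0.96
 spin 0.9 then cm x 0.37 y -0.20 z 4.50
side 84 C [ 620.9 -224.8] line off [-2.2 -3.8] q~deg 37.3
top hidden
```

```bash
python3 - <<'E'
from h import *
b=cam("side")[0][130:165,260:300];save("k2.png",b,14)
E
```

```text
(no output)
```

View pics/k2.png

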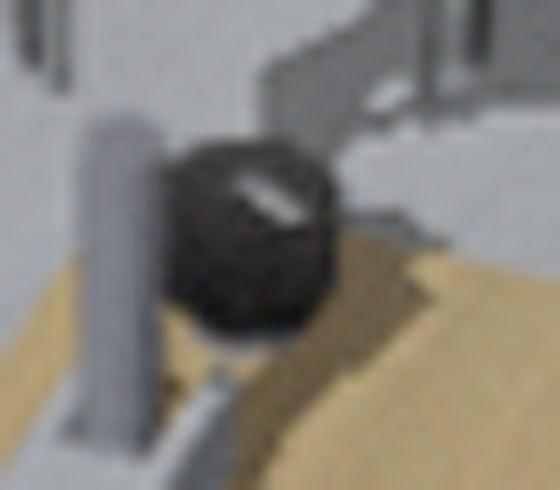

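The line now runs from (240,185) to (300,215), right and down in the crop. That is world -x, so q is about 100° as planned. Repeating the swing.

```bash
python3 -m inch '{"grip":[1,1,1,1,1,1],"xyz":[[0.3,-0.2,1],[0,0,1],[0,0,1],[0,0,1],[0,0,0.4],[0,0,0]],"spin":[1,0,0,0,0,0]}'
python3 -m inch '{"grip":[0,0,0,0,0,0,0,0,0,0],"xyz":[[0,0,0],[0,0,0],[0,0,0],[0,0,0],[0,0,0],[0,0,0],[0,0,0],[0,0,0],[0,0,0],[0,0,0]],"spin":[0,0,0,0,0,0,0,0,0,0]}' 90
python3 -m inch '{"grip":[0,0,0,0,0,0,0,0,0,0,0,0],"xyz":[[0,0,0],[0,0,0],[0,0,0],[0,0,0],[0,0,0],[0,0,0],[0,0,0],[0,0,0],[0,0,0],[0,0,0],[0,0,0],[0,0,0]],"spin":[5,5,5,5,5,5,5,5,5,5,5,4]}'
python3 -c "
from h import *
plan((*J(50,-165),22,57.2))"
python3 -m inch '{"grip":[1,1,1,1,1,1,1,1,1,1],"xyz":[[0,0,0],[0,0,0],[0,0,0],[0,0,0],[0,0,-2],[0,0,-2],[0,0,0],[0,0,0],[0,0,0],[0,0,0]],"spin":[0,0,0,0,0,0,-8,-8,-8,-8]}'
python3 -m inch '{"grip":[1,1,1,1,1,1],"xyz":[[0,0,0],[0,0,0],[0,0,0],[0,0,0],[0,0,0],[0,0,0]],"spin":[-8,-8,-8,-3,0,0]}'
python3 - <<'E'
from h import *
plan((*J(50,-165),22,117.2))
E
```

```text
t: 20.25
tool_pos: [618.6, -228.5, 17.1]
eef_rot: [-1.639, -2.674, 0.018]
force: [-0.4, -0.1, -0.6]
grip_width: 85.7
t: 21.25
tool_pos: [621.3, -227.4, 18.6]
eef_rot: [-1.643, -2.676, 0.011]
force: [-0.4, 1.1, -0.6]
grip_width: 42.2
t: 22.45
tool_pos: [622.3, -227.4, 18.6]
eef_rot: [2.771, 1.471, -0.011]
force: [1.6, 0.7, -1.3]
grip_width: 42.7
t 22.4 tcp [ 622.3 -227.4   18.6] yaw 55.9 tilt 0.46 w 42.7 F [ 1.6  0.7 -1.3] j6 0.12
 spin -1.3 then cm x -0.17 y -0.11 z -0.34
t: 23.45
tool_pos: [623.3, -228.7, 62.5]
eef_rot: [2.227, 2.208, -0.013]
force: [-0.4, 0.6, -0.8]
grip_width: 85.2
t: 24.05
tool_pos: [624.0, -229.4, 64.3]
eef_rot: [1.618, 2.685, -0.015]
force: [-1.5, -0.0, -0.5]
grip_width: 85.2
t 24.1 tcp [ 624.  -229.4   64.3] yaw 117.8 tilt 0.66 w 85.2 F [-1.5 -0.  -0.5] j6 -0.96
 spin 0.6 then cm x 0.27 y -0.26 z 4.23
```

```bash
python3 -m inch '{"grip":[1,1,1,1,1,1],"xyz":[[0.2,-0.2,1],[0,0,1],[0,0,1],[0,0,0.9],[0,0,0.2],[0,0,0]],"spin":[0.6,0,0,0,0,0]}'
python3 -m inch '{"grip":[0,0,0,0,0,0,0,0,0,0],"xyz":[[0,0,0],[0,0,0],[0,0,0],[0,0,0],[0,0,0],[0,0,0],[0,0,0],[0,0,0],[0,0,0],[0,0,0]],"spin":[0,0,0,0,0,0,0,0,0,0]}' 90
python3 -m inch '{"grip":[0,0,0,0,0],"xyz":[[0,0,0],[0,0,0],[0,0,0],[0,0,0],[0,0,0]],"spin":[5,5,5,4,0]}'
python3 -c "
from h import *
plan();print(bot.read_state()['torque'])"
python3 -m inch '{"grip":[0,0,0,0],"xyz":[[0,0,0],[0,0,0],[0,0,0],[0,0,0]],"spin":[3,3,3,0]}'
python3 -c "
from h import *
plan();print(bot.read_state()['torque'])"
```

```text
t: 24.65
tool_pos: [619.7, -228.5, 17.9]
eef_rot: [1.638, 2.677, -0.015]
force: [-0.3, -0.4, -0.1]
grip_width: 85.2
t: 25.65
tool_pos: [621.6, -227.8, 19.2]
eef_rot: [1.638, 2.673, -0.01]
force: [-0.3, 0.2, -1.1]
grip_width: 42.6
t: 26.15
tool_pos: [621.6, -226.0, 19.7]
eef_rot: [2.054, 2.368, -0.012]
force: [0.6, -2.3, -2.9]
grip_width: 39.0
t 26.1 tcp [ 621.6 -226.    19.7] yaw 98.1 tilt 0.57 w 39.0 F [ 0.6 -2.3 -2.9] j6 -0.61
[-0.23428768 -0.0429964   0.4904254 ]
t: 26.55
tool_pos: [621.6, -225.1, 19.8]
eef_rot: [2.196, 2.234, -0.021]
force: [-0.2, 0.2, -0.1]
grip_width: 38.8
t 26.6 tcp [ 621.6 -225.1   19.8] yaw 91.0 tilt 0.94 w 38.8 F [-0.2  0.2 -0.1] j6 -0.48
[ 0.27357823 -0.02757315  2.49563142]
```

Torque about the knob axis rose from 0.5 to 2.5 N m, so the knob is against its stop. Releasing, moving clear and looking.

```bash
python3 -m inch '{"grip":[0.6,0.8,1,1,1,1,1,1,1,1],"xyz":[[0,0,0],[0,0,0],[0,0,0],[0,0,0],[0,0,-3],[0,0,-4],[0,0,-4],[0,0,-4],[0,0,0],[0,0,0]],"spin":[0,0,0,0,0,0,0,0,0,0]}'
python3 -m inch '{"grip":[1,1,1,1,1,1,1,1,1,1],"xyz":[[0,-4,0],[0,-4,0],[0,-4,0],[0,-4,0],[0,-4,0],[0,-4,0],[0,-4,0],[0,0,0],[0,0,0],[0,0,0]],"spin":[0,0,0,0,0,0,0,0,0,0]}'
python3 - <<'E'
from h import *
plan()
knob();barjig()
p,d,c,f=cam("top");save("top3.png",p[140:280,115:345],3.4);W=world(d,c,f)
ps,ds,cs,fs=cam("side");Ws=world(ds,cs,fs)
for n,p,W,c,f in(("top",p,W,c,f),("side",ps,Ws,cs,fs)):
    m=cream(p)&(abs(W[...,2]-24)<4)
    for b in blobs(m):
        v,u=np.nonzero(b);x=plane(np.c_[u,v],24,c,f);C=x.mean(0)
        if 350<C[0]<650 and 100<C[1]<420:print(n,"disc",C.round(1),cv2.minEnclosingCircle(x.astype(np.float32)),b.sum())
    z=W[...,2]
E
```

```text
t: 27.55
tool_pos: [620.8, -226.4, 174.7]
eef_rot: [2.215, 2.216, -0.017]
force: [-0.2, 0.3, -1.0]
grip_width: 85.7
t: 28.55
tool_pos: [325.9, -222.1, 162.7]
eef_rot: [-2.222, -2.208, 0.018]
force: [-0.3, -0.3, 0.9]
grip_width: 85.5
t 28.6 tcp [ 325.9 -222.1  162.7] yaw 89.7 tilt 0.82 w 85.5 F [-0.3 -0.3  0.9] j6 -0.8
side 85 C [ 619.7 -224.8] line off [2.2 3.7] q~deg 217.5
top 133 C [ 619.4 -227. ] line off [2.  4.7] q~deg 209.6
top 787 [600.2 -32.6  40.1] ((601.1813354492188, -34.191162109375), (49.167999267578125, 218.24530029296875), 6.973452568054199)
side 700 [602.2 -29.3  40.2] ((605.3533935546875, -44.43732452392578), (50.4852294921875, 249.2841796875), 6.903918743133545)
top disc [582.2 370.7] ((582.326171875, 370.38848876953125), 33.45561599731445) 279
top disc [554.4 181.1] ((554.9478149414062, 181.1182098388672), 20.429065704345703) 107
top disc [399.  207.6] ((399.32122802734375, 207.6796417236328), 28.77013397216797) 230
top disc [390.7 352.9] ((390.96893310546875, 351.9170227050781), 25.211196899414062) 170
side disc [555.6 185.6] ((555.6672973632812, 185.67799377441406), 23.476163864135742) 162
side disc [399.2 212.6] ((399.2892150878906, 212.1516876220703), 31.596967697143555) 369
side disc [582.5 375. ] ((583.2171020507812, 375.1565246582031), 35.559242248535156) 524
side disc [390.4 357.9] ((392.10711669921875, 358.59576416015625), 28.09596061706543) 380
```

View pics/top3.png

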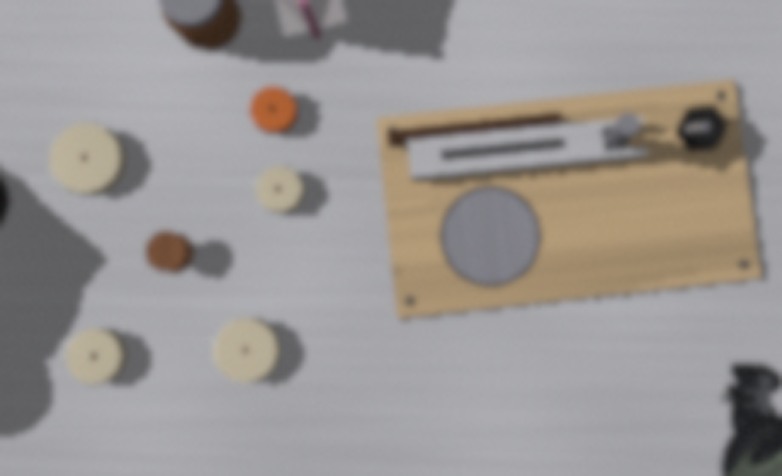

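The crop shows all four discs undisturbed, the bar flush, and the knob line at (700,128) pointing at the post. Next is disc70, with the jaws along jig y (yaw about 7°).

```bash
python3 -m inch '{"grip":[1,1,1,1,1,1,1,1,1,1,1,1],"xyz":[[0,0,0],[0,0,0],[0,0,0],[0,0,0],[0,0,0],[0,0,0],[0,0,0],[0,0,0],[0,0,0],[0,0,0],[0,0,0],[0,0,0]],"spin":[8.2,8.2,8.2,8.2,8.2,8.2,8.2,8.2,8.2,8.2,0,0]}' 60
python3 -c "
from h import *
plan((583,372,150,7.2))"
```

```text
t: 30.05
tool_pos: [332.2, -223.0, 164.2]
eef_rot: [3.135, 0.136, -0.019]
force: [0.4, 0.6, 0.5]
grip_width: 85.2
t 30.1 tcp [ 332.2 -223.   164.2] yaw 5.0 tilt 0.72 w 85.2 F [0.4 0.6 0.5] j6 0.69
 spin -2.2 then cm x 32.34 y -55.89 z 1.42
```

```bash
python3 -m inch '{"grip":[1,1,1,1,1,1,1,1,1,1,1,1],"xyz":[[0,0,0],[2.3,-4,0],[2.3,-4,0],[2.3,-4,0],[2.3,-4,0],[2.3,-4,0],[2.3,-4,0],[2.3,-4,0],[2.3,-4,0],[2.3,-4,0],[2.3,-4,0],[0,0,0]],"spin":[-2.2,0,0,0,0,0,0,0,0,0,0,0]}' 60
python3 -c "
from h import *
plan((583,372,150,7.2))"
```

```text
t: 31.25
tool_pos: [516.4, 219.4, 161.9]
eef_rot: [3.125, 0.239, -0.003]
force: [0.6, -0.2, -0.5]
grip_width: 85.3
t 31.2 tcp [516.4 219.4 161.9] yaw 8.7 tilt 0.44 w 85.3 F [ 0.6 -0.2 -0.5] j6 1.67
 spin 1.5 then cm x 8.52 y -14.30 z 1.19
```

```bash
python3 -m inch '{"grip":[1,1,1,1,1,1,1,1],"xyz":[[2.2,-3.6,0],[2.2,-3.6,0],[2.2,-3.6,0],[1.6,-2.8,0],[0,0,3],[0,0,3],[0,0,0],[0,0,0]],"spin":[1,0,0,0,0,0,0,0]}' 60
python3 -c "
from h import *
plan((583,372,50,7.2),(583,372,-4,7.2))"
```

```text
t: 32.05
tool_pos: [579.2, 369.3, 96.2]
eef_rot: [3.121, 0.241, -0.008]
force: [0.5, -1.0, 0.6]
grip_width: 85.7
t 32.0 tcp [579.2 369.3  96.2] yaw 8.8 tilt 0.7 w 85.7 F [ 0.5 -1.   0.6] j6 1.87
 spin 1.6 then cm x 0.41 y -0.22 z 4.62
 spin 0.0 then cm x 0.00 y 0.00 z 5.40
```

```bash
python3 -m inch '{"grip":[1,1,1,1,1,1,1],"xyz":[[0.4,-0.2,2],[0,0,2],[0,0,1.5],[0,0,1],[0,0,0.5],[0,0,0],[0,0,0]],"spin":[1.6,0,0,0,0,0,0]}' 60
python3 -c "
from h import *
plan((583,372,-4,7.2))"
```

```text
t: 32.75
tool_pos: [588.9, 370.8, 34.0]
eef_rot: [3.128, 0.197, 0.012]
force: [-0.7, 0.6, 0.8]
grip_width: 85.4
t 32.8 tcp [588.9 370.8  34. ] yaw 7.2 tilt 0.59 w 85.4 F [-0.7  0.6  0.8] j6 1.89
 spin 0.0 then cm x -0.57 y -0.20 z 3.80
```

```bash
python3 -m inch '{"grip":[1,1,1,1,1,1,1],"xyz":[[-0.6,-0.2,1],[0,0,1],[0,0,1],[0,0,0.5],[0,0,0.2],[0,0,0],[0,0,0]],"spin":[0,0,0,0,0,0,0]}' 60
python3 -c "
from h import *
plan((583.3,372,-4,7.2))"
```

```text
t: 33.45
tool_pos: [582.9, 372.5, -5.2]
eef_rot: [3.129, 0.198, 0.014]
force: [-0.3, -0.4, 0.6]
grip_width: 85.5
t 33.5 tcp [582.9 372.5  -5.2] yaw 7.3 tilt 0.63 w 85.5 F [-0.3 -0.4  0.6] j6 1.9
 spin 0.1 then cm x 0.03 y 0.05 z -0.12
```

```bash
python3 -m inch '{"grip":[0.5,0.5,0.5,0.5,0.5,0.5,0.5,0.5],"xyz":[[0,0,0],[0,0,0],[0,0,0],[0,0,0],[0,0,0],[0,0,0],[0,0,0],[0,0,0]],"spin":[0,0,0,0,0,0,0,0]}' 60
python3 -m inch '{"grip":[0.5,0.5,0.5,0.5,0.5,0.5,0.5],"xyz":[[0,0,-2],[0,0,-3],[0,0,-3],[0,0,-3],[0,0,-2],[0,0,0],[0,0,0]],"spin":[0,0,0,0,0,0,0]}' 60
python3 -c "
from h import *
plan((515,-24.5,130,7.2))"
```

```text
t: 34.25
tool_pos: [583.7, 372.7, -4.1]
eef_rot: [3.13, 0.198, 0.017]
force: [0.9, -0.1, -0.5]
grip_width: 68.6
t: 34.95
tool_pos: [580.1, 372.3, 126.8]
eef_rot: [3.127, 0.198, 0.007]
force: [-0.2, -0.4, -1.4]
grip_width: 68.3
t 35.0 tcp [580.1 372.3 126.8] yaw 7.2 tilt 0.53 w 68.3 F [-0.2 -0.4 -1.4] j6 1.9
 spin 0.0 then cm x -11.43 y 38.55 z -0.32
```

```bash
python3 -m inch '{"grip":[0.5,0.5,0.5,0.5,0.5,0.5,0.5,0.5,0.5,0.5,0.5,0.5],"xyz":[[-1,3.5,0],[-1,3.5,0],[-1,3.5,0],[-1,3.5,0],[-1,3.5,0],[-1,3.5,0],[-1,3.5,0],[-1,3.5,0],[-1,3.5,0],[-1,3.0,0],[0,0,0],[0,0,0]],"spin":[0,0,0,0,0,0,0,0,0,0,0,0]}' 60
python3 -c "
from h import *
plan((515,-24.5,130,7.2))"
```

```text
t: 36.15
tool_pos: [508.3, 4.6, 107.3]
eef_rot: [3.127, 0.202, -0.046]
force: [0.6, -0.2, -1.8]
grip_width: 67.9
t 36.1 tcp [508.3   4.6 107.3] yaw 7.4 tilt 1.75 w 67.9 F [ 0.6 -0.2 -1.8] j6 1.3
 spin 0.2 then cm x 0.30 y 2.97 z -2.27
```

```bash
python3 -m inch '{"grip":[0.5,0.5,0.5,0.5,0.5,0.5,0.5,0.5],"xyz":[[0.1,1.5,0],[0.1,1.4,0],[0,0,2],[0,0,2],[0,0,2],[0,0,1],[0,0,0],[0,0,0]],"spin":[0,0,0,0,0,0,0,0]}' 60
python3 -c "
from h import *
plan((515,-24.5,7,7.2))"
```

```text
t: 36.95
tool_pos: [516.3, -26.5, 34.6]
eef_rot: [3.125, 0.212, -0.042]
force: [0.2, -0.6, -1.2]
grip_width: 68.4
t 37.0 tcp [516.3 -26.5  34.6] yaw 7.8 tilt 1.62 w 68.4 F [ 0.2 -0.6 -1.2] j6 1.24
 spin 0.6 then cm x -0.11 y -0.21 z 2.76
```

```bash
python3 -m inch '{"grip":[0.5,0.5,0.5,0.5,0.5,0.5],"xyz":[[-0.1,-0.2,1],[0,0,1],[0,0,0.4],[0,0,0],[0,0,0],[0,0,0]],"spin":[0.5,0,0,0,0,0]}' 60
python3 -c "
from h import *
plan((515,-24.5,7,7.2))"
```

```text
t: 37.55
tool_pos: [516.8, -25.0, 11.1]
eef_rot: [3.125, 0.199, -0.034]
force: [-0.3, -0.4, -2.0]
grip_width: 68.4
t 37.5 tcp [516.8 -25.   11.1] yaw 7.3 tilt 1.39 w 68.4 F [-0.3 -0.4 -2. ] j6 1.25
 spin 0.1 then cm x -0.17 y -0.07 z 0.41
```

```bash
python3 -m inch '{"grip":[0.5,0.5,0.5,1,1,1,1,1],"xyz":[[-0.15,-0.05,0.4],[0,0,0],[0,0,0],[0,0,0],[0,0,0],[0,0,0],[0,0,0],[0,0,0]],"spin":[0,0,0,0,0,0,0,0]}' 60
python3 -c "
from h import *
plan()"
python3 -m inch '{"grip":[1,1,1,1,1,1],"xyz":[[0,0,-2],[0,0,-3],[0,0,-3],[0,0,-3],[0,0,0],[0,0,0]],"spin":[0,0,0,0,0,0]}'
python3 -c "
from h import *
plan((400,210,110,7.2))"
```

```text
t: 38.35
tool_pos: [516.7, -25.1, 8.4]
eef_rot: [3.124, 0.199, -0.029]
force: [0.0, -0.4, -1.0]
grip_width: 85.6
t 38.4 tcp [516.7 -25.1   8.4] yaw 7.3 tilt 1.24 w 85.6 F [ 0.  -0.4 -1. ] j6 1.25
t: 38.95
tool_pos: [517.3, -23.4, 121.0]
eef_rot: [3.125, 0.199, -0.034]
force: [-0.7, 0.3, -0.9]
grip_width: 85.3
t 39.0 tcp [517.3 -23.4 121. ] yaw 7.3 tilt 1.39 w 85.3 F [-0.7  0.3 -0.9] j6 1.25
 spin 0.1 then cm x -8.71 y -24.63 z 1.10
```

```bash
python3 -m inch '{"grip":[1,1,1,1,1,1,1,1,1],"xyz":[[-1.2,-3.4,0],[-1.2,-3.4,0],[-1.2,-3.4,0],[-1.2,-3.4,0],[-1.2,-3.4,0],[-1.2,-3.4,0],[-0.8,-2.3,0],[0,0,0],[0,0,0]],"spin":[0,0,0,0,0,0,0,0,0]}'
cat >> h.py <<'E'
def circ(x):  # least squares circle on hull
    h=cv2.convexHull(x.astype(np.float32))[:,0];A=np.c_[2*h,np.ones(len(h))];s=np.linalg.lstsq(A,(h**2).sum(1),rcond=None)[0]
    return s[:2].round(1),round(float(np.sqrt(s[2]+s[:2]@s[:2])),1)
def discs():
    for n in("top","side"):
        p,d,c,f=cam(n);W=world(d,c,f);z=W[...,2]
        for lev in(24,34,58,82,106):
            for b in blobs(cream(p)&(abs(z-lev)<4),50):
                v,u=np.nonzero(b);x=plane(np.c_[u,v],lev,c,f);C=x.mean(0)
                if 350<C[0]<650 and -80<C[1]<420:print(n,"lev",lev,C.round(1),circ(x),b.sum(),np.nanmedian(z[b]).round(1))
        h=cv2.cvtColor(p,cv2.COLOR_RGB2HSV).astype(int);o=np.array(J(-30,50))
        near=np.hypot(W[...,0]-o[0],W[...,1]-o[1])<54
        for b in blobs(near&(abs(z-10)<5)&(h[...,1]<60),50):
            v,u=np.nonzero(b);print(n,"plate",circ(plane(np.c_[u,v],10,c,f)),b.sum())
E
python3 -c "
from h import *
plan((400,210,110,7.2));discs();print(J(-30,50))"
```

```text
t: 39.85
tool_pos: [398.6, 196.4, 109.8]
eef_rot: [3.122, 0.193, -0.062]
force: [-0.0, -0.0, 1.5]
grip_width: 85.1
t 39.9 tcp [398.6 196.4 109.8] yaw 7.1 tilt 2.39 w 85.1 F [-0.  -0.   1.5] j6 1.72
 spin -0.1 then cm x 0.31 y -1.33 z -0.02
top lev 24 [554.8 180.1] (array([555.1, 180.8]), 19.9) 113 23.8
top lev 34 [515.3 -25.7] (array([515.7, -25.4]), 32.2) 282 34.0
top plate (array([514.2, -24.5]), 49.1) 328
side lev 24 [555.  185.6] (array([555. , 185.6]), 22.2) 161 24.0
side lev 24 [398.9 212.9] (array([399.1, 212.5]), 30.4) 363 24.0
side lev 24 [390.3 357.7] (array([390.4, 357.6]), 26.2) 380 23.9
(np.float64(514.1939069924961), np.float64(-24.93540290883415))
```

```bash
python3 -m inch '{"grip":[1,1,1,1,1,1,1,1],"xyz":[[0.1,-1.3,0],[0,0,0],[0,0,2],[0,0,2],[0,0,2],[0,0,1.5],[0,0,0],[0,0,0]],"spin":[0,0,0,0,0,0,0,0]}'
python3 -c "
from h import *
plan((400.4,210,-2,7.2))"
```

```text
t: 40.75
tool_pos: [402.0, 206.1, 34.1]
eef_rot: [3.124, 0.178, -0.052]
force: [-0.7, 0.5, 1.3]
grip_width: 85.2
t 40.8 tcp [402.  206.1  34.1] yaw 6.5 tilt 2.02 w 85.2 F [-0.7  0.5  1.3] j6 1.75
 spin -0.7 then cm x -0.11 y -0.40 z 3.61
```

```bash
python3 -m inch '{"grip":[1,1,1,1,1,1,1],"xyz":[[-0.3,-0.4,1],[0,0,1],[0,0,1],[0,0,0.4],[0,0,0],[0,0,0],[0,0,0]],"spin":[-0.7,0,0,0,0,0,0]}'
python3 -c "
from h import *
plan((400.4,210,-2,7.2))"
```

```text
t: 41.45
tool_pos: [399.6, 210.2, -0.5]
eef_rot: [3.124, 0.198, -0.045]
force: [-0.8, 0.8, 1.1]
grip_width: 85.7
t 41.5 tcp [399.6 210.2  -0.5] yaw 7.3 tilt 1.75 w 85.7 F [-0.8  0.8  1.1] j6 1.74
 spin 0.1 then cm x 0.08 y 0.03 z 0.15
```

```bash
python3 -m inch '{"grip":[0.4,0.4,0.4,0.4,0.4,0.4,0.4,0.4,0.4],"xyz":[[0.1,0,0.15],[0,0,0],[0,0,0],[0,0,0],[0,0,0],[0,0,0],[0,0,0],[0,0,0],[0,0,0]],"spin":[0,0,0,0,0,0,0,0,0]}' 60
python3 -c "
from h import *
plan()"
python3 -m inch '{"grip":[0.4,0.4,0.4,0.4,0.4,0.4,0.4],"xyz":[[0,0,-2],[0,0,-3],[0,0,-3],[0,0,-3],[0,0,-1],[0,0,0],[0,0,0]],"spin":[0,0,0,0,0,0,0]}' 60
python3 -c "
from h import *
plan((515,-24.5,130,7.2))"
```

```text
t: 42.35
tool_pos: [401.4, 210.4, -1.1]
eef_rot: [3.124, 0.198, -0.041]
force: [0.3, -1.1, -0.2]
grip_width: 60.1
t 42.4 tcp [401.4 210.4  -1.1] yaw 7.3 tilt 1.64 w 60.1 F [ 0.3 -1.1 -0.2] j6 1.74
t: 43.05
tool_pos: [402.1, 211.2, 120.2]
eef_rot: [3.123, 0.198, -0.051]
force: [-1.2, -0.3, -0.6]
grip_width: 60.3
t 43.0 tcp [402.1 211.2 120.2] yaw 7.2 tilt 2.0 w 60.3 F [-1.2 -0.3 -0.6] j6 1.74
 spin 0.0 then cm x 8.24 y 24.80 z -0.98
```

```bash
python3 -m inch '{"grip":[0.4,0.4,0.4,0.4,0.4,0.4,0.4,0.4,0.4,0.4],"xyz":[[1.2,3.5,0],[1.2,3.5,0],[1.2,3.5,0],[1.2,3.5,0],[1.2,3.5,0],[1.2,3.5,0],[1,3,0],[0,0,0],[0,0,0],[0,0,0]],"spin":[0,0,0,0,0,0,0,0,0,0]}' 60
python3 -c "
from h import *
plan((517,-24.5,34,7.2))"
```

```text
t: 44.05
tool_pos: [504.3, -23.3, 98.7]
eef_rot: [3.127, 0.204, -0.105]
force: [-0.2, -0.2, -0.7]
grip_width: 60.7
t 44.0 tcp [504.3 -23.3  98.7] yaw 7.4 tilt 3.84 w 60.7 F [-0.2 -0.2 -0.7] j6 1.25
 spin 0.2 then cm x 1.24 y 0.28 z 6.47
```

```bash
python3 -m inch '{"grip":[0.4,0.4,0.4,0.4,0.4,0.4,0.4,0.4],"xyz":[[0.8,0.2,0],[0.6,0.1,1],[0,0,1],[0,0,1],[0,0,1],[0,0,0.5],[0,0,0],[0,0,0]],"spin":[0.2,0,0,0,0,0,0,0]}' 60
python3 -c "
from h import *
plan((516.3,-24.5,35,7.2))"
```

```text
t: 44.85
tool_pos: [512.9, -20.7, 46.1]
eef_rot: [3.128, 0.207, -0.114]
force: [-0.5, -0.4, -0.4]
grip_width: 59.9
t 44.9 tcp [512.9 -20.7  46.1] yaw 7.6 tilt 4.16 w 59.9 F [-0.5 -0.4 -0.4] j6 1.26
 spin 0.4 then cm x 0.29 y 0.42 z 1.11
```

```bash
python3 -m inch '{"grip":[0.4,0.4,0.4,0.4,0.4,0.4],"xyz":[[0.3,0.4,0],[0.1,0,0.4],[0,0,0.4],[0,0,0],[0,0,0],[0,0,0]],"spin":[0.4,0,0,0,0,0]}' 60
python3 -c "
from h import *
plan((516.3,-24.5,35,7.2));print(pose()[2].round(3))"
```

```text
t: 45.45
tool_pos: [518.7, -25.2, 38.6]
eef_rot: [3.128, 0.194, -0.108]
force: [0.1, 0.8, -1.3]
grip_width: 60.2
t 45.5 tcp [518.7 -25.2  38.6] yaw 7.1 tilt 3.98 w 60.2 F [ 0.1  0.8 -1.3] j6 1.26
 spin -0.1 then cm x -0.23 y -0.10 z 0.36
[[ 0.99   0.124 -0.069]
 [ 0.123 -0.992 -0.01 ]
 [-0.069  0.001 -0.998]]
```

```bash
python3 -m inch '{"grip":[0.4,0.4,0.4],"xyz":[[-0.2,-0.1,0.3],[0,0,0.1],[0,0,0]],"spin":[0,0,0]}' 60
python3 -c "
from h import *
plan((516.3,-24.5,34,7.2))"
```

```text
t: 45.75
tool_pos: [516.1, -24.3, 34.7]
eef_rot: [3.128, 0.194, -0.108]
force: [-0.7, -0.0, -1.1]
grip_width: 60.2
t 45.8 tcp [516.1 -24.3  34.7] yaw 7.1 tilt 3.96 w 60.2 F [-0.7 -0.  -1.1] j6 1.26
 spin -0.1 then cm x 0.01 y 0.02 z 0.07
```

```bash
python3 -m inch '{"grip":[0.4,0.4,1,1,1,1,1],"xyz":[[0,0,0.1],[0,0,0],[0,0,0],[0,0,0],[0,0,0],[0,0,0],[0,0,0]],"spin":[0,0,0,0,0,0,0]}' 60
python3 -m inch '{"grip":[1,1,1,1,1,1],"xyz":[[0,0,-2],[0,0,-3],[0,0,-2.5],[0,0,0],[0,0,0],[0,0,0]],"spin":[0,0,0,0,0,0]}'
python3 -c "
from h import *
plan((392,355,110,7.2))"
python3 -m inch '{"grip":[1,1,1,1,1,1],"xyz":[[2,0,0],[-2,0,0],[2,0,0],[-2,0,0],[0,0,0],[0,0,0]],"spin":[0,0,0,0,0,0]}'
python3 -c "
from h import *
plan();print(pose()[2].round(3))"
python3 -m inch '{"grip":[1,1,1,1],"xyz":[[0,0,-2],[0,0,-2],[0,0,0],[0,0,0]],"spin":[0,0,0,0]}'
python3 -c "
from h import *
plan();print(pose()[2].round(3))"
```

```text
t: 46.45
tool_pos: [516.7, -24.4, 34.3]
eef_rot: [3.128, 0.194, -0.106]
force: [0.8, 0.1, -0.3]
grip_width: 85.6
t: 47.05
tool_pos: [520.0, -23.4, 109.0]
eef_rot: [3.129, 0.194, -0.113]
force: [0.5, -0.0, -0.3]
grip_width: 85.4
t 47.0 tcp [520.  -23.4 109. ] yaw 7.1 tilt 4.15 w 85.4 F [ 0.5 -0.  -0.3] j6 1.26
 spin -0.1 then cm x -7.95 y -39.14 z -0.10
t: 47.65
tool_pos: [509.1, -21.5, 95.2]
eef_rot: [-3.129, -0.194, 0.156]
force: [0.7, 0.8, -0.1]
grip_width: 85.4
t 47.6 tcp [509.1 -21.5  95.2] yaw 7.1 tilt 5.7 w 85.4 F [ 0.7  0.8 -0.1] j6 1.26
[[ 0.987  0.123 -0.099]
 [ 0.123 -0.992 -0.004]
 [-0.099 -0.008 -0.995]]
t: 48.05
tool_pos: [512.5, -21.0, 133.0]
eef_rot: [-3.128, -0.193, 0.162]
force: [0.4, 0.3, 0.3]
grip_width: 85.2
t 48.0 tcp [512.5 -21.  133. ] yaw 7.1 tilt 5.91 w 85.2 F [0.4 0.3 0.3] j6 1.26
[[ 0.987  0.122 -0.103]
 [ 0.123 -0.992 -0.003]
 [-0.103 -0.01  -0.995]]
```

```bash
q(){ python3 -c "
from h import *
s,p,R,y=pose();print(p.round(1),R[2,:2].round(4))"; }
q; python3 -m inch '{"grip":[1,1,1,1],"xyz":[[-2,0,0],[0,0,0],[0,0,0],[0,0,0]],"spin":[0,0,0,0]}'>/dev/null; q
python3 -m inch '{"grip":[1,1,1,1],"xyz":[[2,0,0],[0,0,0],[0,0,0],[0,0,0]],"spin":[0,0,0,0]}'>/dev/null; q
python3 -m inch '{"grip":[1,1,1,1],"xyz":[[0,-3,0],[0,0,0],[0,0,0],[0,0,0]],"spin":[0,0,0,0]}'>/dev/null; q
python3 -m inch '{"grip":[1,1,1,1],"xyz":[[0,0,2],[0,0,0],[0,0,0],[0,0,0]],"spin":[0,0,0,0]}'>/dev/null; q
python3 -m inch '{"grip":[1,1,1,1],"xyz":[[0,0,-4],[0,0,0],[0,0,0],[0,0,0]],"spin":[0,0,0,0]}'>/dev/null; q
python3 -m inch '{"grip":[1,1,1,1,1],"xyz":[[0,0,-2],[0,0,2],[0,0,0],[0,0,0],[0,0,0]],"spin":[0,0,0,0,0]}'>/dev/null; q
python3 -m inch '{"grip":[1,1,1,1,1],"xyz":[[0,0,2],[0,0,-2],[0,0,0],[0,0,0],[0,0,0]],"spin":[0,0,0,0,0]}'>/dev/null; q
python3 -m inch '{"grip":[1,1,1,1,1],"xyz":[[0,0,0],[0,0,0],[0,0,0],[0,0,0],[0,0,0]],"spin":[8,0,-8,0,0]}'>/dev/null; q
```

```text
[512.5 -21.  133. ] [-0.1026 -0.01  ]
[492.1 -23.2 132.1] [-0.1044 -0.0111]
[512.3 -20.6 128.5] [-0.1064 -0.0116]
[507.4   9.  128.7] [-0.1075 -0.0111]
[506.3   6.9 110. ] [-0.1053 -0.0096]
[512.    6.1 153. ] [-0.1021 -0.0085]
[510.8   6.1 152. ] [-0.1054 -0.0094]
[511.4   6.  152.3] [-0.1042 -0.0091]
[510.3   6.2 150.8] [-0.1066 -0.0102]
```

```bash
python3 -m inch '{"grip":[0,0,0,0,0,0,0,0,0,0],"xyz":[[3.6,4.0,0],[0,0,0],[0,0,0],[0,4.0,0],[0,0,0],[0,0,0],[0.8,0,4],[0,0,0],[0,0,0],[0,0,0]],"spin":[0,0,0,0,0,0,0,0,0,0]}'
python3 -c "
from h import *
plan((*J(6,-10),28,7.2));print(pose()[2][2])"
```

```text
t: 52.55
tool_pos: [554.6, -63.0, 105.2]
eef_rot: [-3.126, -0.193, 0.172]
force: [-0.1, 0.4, 1.0]
grip_width: 0.1
t 52.5 tcp [554.6 -63.  105.2] yaw 7.1 tilt 6.3 w 0.1 F [-0.1  0.4  1. ] j6 1.21
 spin -0.1 then cm x 0.06 y 1.72 z 7.72
[-0.10908011 -0.01130107 -0.99396872]
```

```bash
python3 -m inch '{"grip":[0,0,0,0,0,0,0,0],"xyz":[[0.4,1.7,0],[0,0,0],[0,0,4],[0,0,0],[0,0,0],[0.4,0,3.7],[0,0,0],[0,0,0]],"spin":[0,0,0,0,0,0,0,0]}'
python3 -m inch '{"grip":[0,0,0,0,0,0],"xyz":[[1,0,0],[0,0,0],[0.5,0,0],[0.3,0,0],[0.3,0,0],[0,0,0]],"spin":[0,0,0,0,0,0]}'
python3 -c "
from h import *
plan();print(pose()[2][2])"
```

```text
t: 53.35
tool_pos: [567.8, -84.1, 40.2]
eef_rot: [3.13, 0.191, -0.138]
force: [-0.2, -0.1, -0.4]
grip_width: 0.0
t: 53.95
tool_pos: [595.4, -82.2, 45.8]
eef_rot: [3.126, 0.192, -0.121]
force: [0.5, -0.6, -0.4]
grip_width: 0.1
t 54.0 tcp [595.4 -82.2  45.8] yaw 7.0 tilt 4.44 w 0.1 F [ 0.5 -0.6 -0.4] j6 1.2
[-0.0773858   0.00220392 -0.99699879]
```

```bash
python3 -m inch '{"grip":[0,0,0,0,0,0,0,0,0],"xyz":[[0,0,-0.5],[-2.5,0,0],[0,0,0],[-2.0,0,0],[0,0,0],[0,0,1],[0,0,0],[0,0,0],[0,0,0]],"spin":[0,0,0,0,0,0,0,0,0]}'
python3 -c "
from h import *
plan((*J(6,-10),24,7.2));print(pose()[2][2])"
```

```text
t: 54.85
tool_pos: [552.8, -88.3, 44.7]
eef_rot: [3.126, 0.192, -0.115]
force: [-0.2, -0.6, -1.1]
grip_width: 0.2
t 54.9 tcp [552.8 -88.3  44.7] yaw 7.0 tilt 4.22 w 0.2 F [-0.2 -0.6 -1.1] j6 1.17
 spin -0.2 then cm x 0.56 y -0.76 z 2.07
[-0.07348215  0.00339568 -0.99729075]
```

```bash
python3 -m inch '{"grip":[0,0,0,0,0,0],"xyz":[[0,-0.7,1],[0,0,0],[0,0,1],[0,0,0],[0,0,0],[0,0,0]],"spin":[0,0,0,0,0,0]}'
python3 -c "
from h import *
plan((*J(21,-10),24,7.2));print(pose()[2][2])"
```

```text
t: 55.45
tool_pos: [550.6, -80.5, 22.3]
eef_rot: [3.126, 0.193, -0.116]
force: [-0.4, -0.1, 0.6]
grip_width: 0.0
t 55.5 tcp [550.6 -80.5  22.3] yaw 7.1 tilt 4.25 w 0.0 F [-0.4 -0.1  0.6] j6 1.18
 spin -0.1 then cm x 2.18 y 0.03 z -0.17
[-0.07401311  0.00303208 -0.99725266]
```

```bash
python3 -m inch '{"grip":[0,0,0,0,0,0,0],"xyz":[[1.5,0,-0.1],[0,0,0],[0.4,0,0],[0.3,0,0],[0.3,0,0],[0.3,0,0],[0,0,0]],"spin":[0,0,0,0,0,0,0]}'
python3 -c "
from h import *
plan();print(pose()[2][2])"
python3 -m inch '{"grip":[0,0,0,0,0],"xyz":[[0.3,0,0],[0.3,0,0],[0.3,0,0],[0.3,0,0],[0,0,0]],"spin":[0,0,0,0,0]}'
python3 -c "
from h import *
plan();print(pose()[2][2])"
```

```text
t: 56.15
tool_pos: [572.8, -78.1, 21.8]
eef_rot: [3.125, 0.193, -0.138]
force: [0.7, -0.0, -0.5]
grip_width: -0.3
t 56.1 tcp [572.8 -78.1  21.8] yaw 7.1 tilt 5.07 w -0.3 F [ 0.7 -0.  -0.5] j6 1.2
[-0.08831836  0.00233846 -0.99608955]
t: 56.65
tool_pos: [572.3, -78.1, 21.6]
eef_rot: [3.123, 0.195, -0.186]
force: [0.9, -0.1, -0.2]
grip_width: -0.2
t 56.6 tcp [572.3 -78.1  21.6] yaw 7.2 tilt 6.83 w -0.2 F [ 0.9 -0.1 -0.2] j6 1.21
[-1.18926141e-01 -1.04534119e-04 -9.92903098e-01]
```

```bash
python3 -m inch '{"grip":[0,0,0,0,0,0,0,0,0,0,0,0],"xyz":[[-1,0,0],[0,0,0],[0,0,-5],[0,0,0],[0,0,0],[3.5,-3,0],[0,0,0],[0,0,0],[4.5,-3,-0.5],[0,0,0],[0,0,0],[0,0,0]],"spin":[0,0,0,0,0,0,0,0,0,0,0,0]}'
python3 -c "
from h import *
plan((*J(108,60),70,7.2));print(pose()[2][2])"
```

```text
t: 57.85
tool_pos: [635.2, -11.3, 63.7]
eef_rot: [3.125, 0.191, -0.189]
force: [0.2, -1.2, 0.6]
grip_width: 0.0
t 57.9 tcp [635.2 -11.3  63.7] yaw 7.0 tilt 6.91 w 0.0 F [ 0.2 -1.2  0.6] j6 1.32
 spin -0.2 then cm x 1.62 y -1.16 z -0.63
[-0.12020878 -0.00226728 -0.99274604]
```

```bash
python3 -m inch '{"grip":[0,0,0,0,0,0,0,0,0],"xyz":[[2.6,-1,0],[0,0,0],[0,0,0],[0,0,2],[0,0,0],[0,0,0],[0,0,1.6],[0,0,0],[0,0,0]],"spin":[0,0,0,0,0,0,0,0,0]}'
python3 -c "
from h import *
plan((*J(93,60),22,7.2));print(pose()[2][2])"
```

```text
t: 58.75
tool_pos: [652.2, -4.2, 26.4]
eef_rot: [3.125, 0.181, -0.189]
force: [0.3, 1.0, 0.0]
grip_width: 0.1
t 58.8 tcp [652.2  -4.2  26.4] yaw 6.6 tilt 6.9 w 0.1 F [0.3 1.  0. ] j6 1.34
 spin -0.6 then cm x -1.65 y -0.66 z 0.44
[-1.20173837e-01 -9.05538054e-04 -9.92752451e-01]
```

```bash
q(){ python3 -c "
from h import *
s,p,R,y=pose();print(p.round(1),R[2,:2].round(4))"; }
python3 -m inch '{"grip":[0,0,0,0,0,0,0],"xyz":[[-1.2,0,0],[0,0,0],[-0.4,0,0],[-0.3,0,0],[-0.3,0,0],[-0.3,0,0],[0,0,0]],"spin":[0,0,0,0,0,0,0]}'; q
python3 -m inch '{"grip":[0,0,0,0,0],"xyz":[[-0.3,0,0],[-0.3,0,0],[-0.3,0,0],[-0.3,0,0],[0,0,0]],"spin":[0,0,0,0,0]}'; q
```

```text
t: 59.45
tool_pos: [636.1, -6.2, 31.1]
eef_rot: [3.126, 0.18, -0.154]
force: [-0.6, -0.2, 0.0]
grip_width: -0.2
[636.1  -6.2  31.1] [-0.0983  0.0005]
t: 59.95
tool_pos: [636.1, -6.3, 33.5]
eef_rot: [3.129, 0.179, -0.107]
force: [0.2, -0.4, 0.3]
grip_width: -0.1
[636.1  -6.3  33.5] [-0.0684  0.002 ]
```

```bash
q(){ python3 -c "
from h import *
s,p,R,y=pose();print(p.round(1),R[2,:2].round(4))"; }
python3 -m inch '{"grip":[0,0,0,0,0,0],"xyz":[[-0.3,0,0.3],[-0.3,0,0.3],[-0.3,0,0.2],[-0.3,0,0.1],[-0.3,0,0],[0,0,0]],"spin":[0,0,0,0,0,0]}'; q
```

```text
t: 60.55
tool_pos: [636.2, -7.1, 32.9]
eef_rot: [3.129, 0.177, -0.046]
force: [-0.4, 0.4, -0.2]
grip_width: -0.0
[636.2  -7.1  32.9] [-0.0299  0.0052]
```

```bash
q(){ python3 -c "
from h import *
s,p,R,y=pose();print(p.round(1),R[2,:2].round(4))"; }
python3 -m inch '{"grip":[0,0,0,0,0],"xyz":[[-0.3,0,0.2],[-0.3,0,0.1],[-0.3,0,0.1],[-0.3,0,0],[0,0,0]],"spin":[0,0,0,0,0]}'; q
python3 -m inch '{"grip":[0,0,0,0,0,0,0],"xyz":[[1.5,0,0],[0,0,0],[0,0,-5],[0,0,0],[0,0,-4],[0,0,0],[0,0,0]],"spin":[0,0,0,0,0,0,0]}'; q
```

```text
t: 61.05
tool_pos: [636.3, -7.2, 33.6]
eef_rot: [3.13, 0.175, 0.003]
force: [1.0, 0.4, -0.3]
grip_width: -0.1
[636.3  -7.2  33.6] [0.0013 0.0066]
t: 61.75
tool_pos: [639.3, -5.7, 119.9]
eef_rot: [3.131, 0.176, -0.042]
force: [-1.3, 0.4, -0.4]
grip_width: 0.3
[639.3  -5.7 119.9] [-0.0272  0.0037]
```

```bash
python3 -c "
from h import *
plan((392,355,125,7.2))"
```

```text
t 61.8 tcp [639.3  -5.7 119.9] yaw 6.4 tilt 1.57 w 0.3 F [-1.3  0.4 -0.4] j6 1.32
 spin -0.8 then cm x -20.01 y -38.89 z -0.51
```

```bash
python3 -m inch '{"grip":[1,1,1,1,1,1,1,1,1,1,1,1],"xyz":[[-2,-3.9,0],[0,0,0],[-2,-3.9,0],[0,0,0],[-2,-3.9,0],[0,0,0],[-2,-3.9,0],[0,0,0],[-2,-3.9,0],[0,0,0],[-2,-3.9,0],[0,0,0]],"spin":[-0.8,0,0,0,0,0,0,0,0,0,0,0]}'
python3 -m inch '{"grip":[1,1,1,1,1,1,1,1,1],"xyz":[[-2,-3.9,0],[0,0,0],[-2,-3.9,0],[0,0,0],[-2,-3.9,0],[0,0,0],[-1.7,-3.4,0],[0,0,0],[0,0,0]],"spin":[0,0,0,0,0,0,0,0,0]}'
python3 -c "
from h import *
plan((392,355,60,7.2));print(pose()[2][2]);discs();barjig()"
```

```text
t: 62.95
tool_pos: [482.9, 211.6, 118.7]
eef_rot: [3.126, 0.193, -0.061]
force: [0.3, -0.6, -0.6]
grip_width: 85.5
t: 63.85
tool_pos: [395.9, 347.2, 119.9]
eef_rot: [3.119, 0.189, -0.051]
force: [-0.1, 0.2, -0.9]
grip_width: 85.7
t 63.9 tcp [395.9 347.2 119.9] yaw 6.9 tilt 2.08 w 85.7 F [-0.1  0.2 -0.9] j6 2.0
 spin -0.3 then cm x -0.29 y -0.82 z 5.99
[-0.03328277  0.01461932 -0.99933905]
top lev 24 [519.7 199.1] (array([520. , 199.3]), 20.0) 107 24.2
top lev 58 [513.1 -25.2] (array([513.1, -25.7]), 29.9) 272 58.1
top plate (array([513.8, -24.5]), 49.2) 333
side lev 24 [390.4 357.8] (array([390.6, 357.5]), 26.1) 372 24.2
side plate (array([515. , -24.7]), 47.1) 172
top 797 [600.4 -36.6  40.1] ((603.35498046875, -49.339515686035156), (48.88588333129883, 247.94468688964844), 7.249342441558838)
```

```bash
python3 -m inch '{"grip":[1,1,1,1,1,1,1,1,1],"xyz":[[-0.2,-0.7,0],[0,0,0],[0,0,0],[0,0,4],[0,0,0],[0,0,0],[0,0,4],[0,0,0],[0,0,0]],"spin":[0,0,0,0,0,0,0,0,0]}' 60
python3 -c "
from h import *
plan((391.9,354.5,0,7.2));print(pose()[2][2])"
```

```text
t: 64.95
tool_pos: [396.6, 354.6, 45.6]
eef_rot: [3.125, 0.183, -0.036]
force: [-0.5, 0.3, 0.9]
grip_width: 85.2
t 65.0 tcp [396.6 354.6  45.6] yaw 6.7 tilt 1.46 w 85.2 F [-0.5  0.3  0.9] j6 2.02
 spin -0.5 then cm x -0.47 y -0.05 z 4.56
[-0.02356469  0.00958396 -0.99967637]
```

```bash
python3 -m inch '{"grip":[1,1,1,1,1,1,1],"xyz":[[-0.5,0,2],[0,0,0],[0,0,0],[0,0,2.4],[0,0,0],[0,0,0],[0,0,0]],"spin":[-0.5,0,0,0,0,0,0]}' 60
python3 -c "
from h import *
plan((391.9,354.5,0,7.2));print(pose()[2][2])"
```

```text
t: 65.65
tool_pos: [400.9, 360.0, 16.2]
eef_rot: [-3.135, -0.198, 0.004]
force: [0.6, 0.0, 1.1]
grip_width: 85.8
t 65.7 tcp [400.9 360.   16.2] yaw 7.2 tilt 0.13 w 85.8 F [0.6 0.  1.1] j6 2.01
 spin 0.0 then cm x -0.96 y 0.44 z 1.62
[-2.28809207e-03 -5.50925250e-04 -9.99997231e-01]
```

```bash
python3 - <<'E'
from h import *
p=cam("side")[0];save("s4.png",p[220:384,150:350],4)
print(bot.read_state()["joint_positions"].round(3),bot.read_state()["torque"])
E
```

```text
[5.700e-01 4.100e-01 1.783e+00 2.000e-03 9.500e-01 2.014e+00] [-0.01638133 -0.04359054  0.02055804]
```

View pics/s4.png

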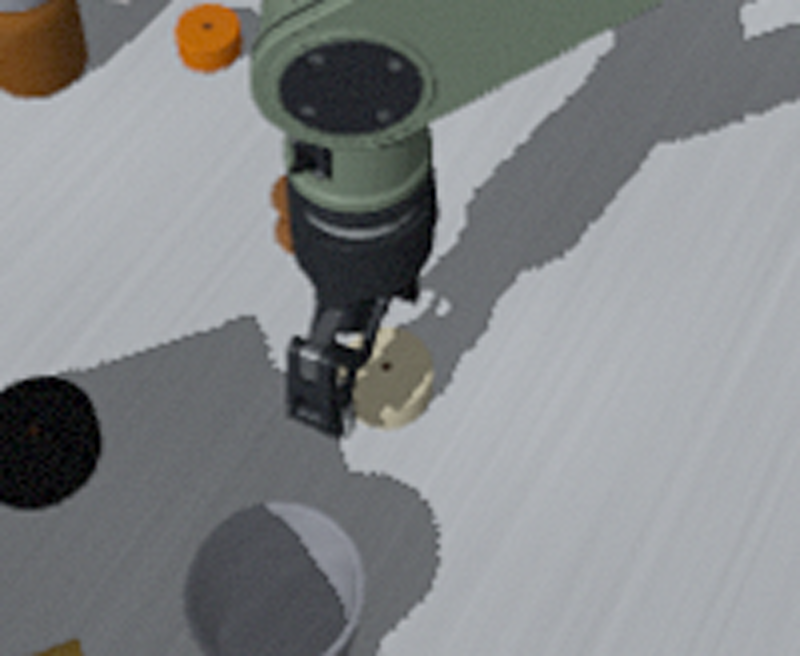

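The side crop shows the open gripper shifted away from disc54 (disc at about (393,378)). It is unmoved, so I'll correct the position.

```bash
python3 -m inch '{"grip":[1,1,1,1,1,1],"xyz":[[-0.9,0.4,-0.5],[0,0,0],[0,0,0],[0,0,0],[0,0,0],[0,0,0]],"spin":[0,0,0,0,0,0]}' 60
python3 -c "
from h import *
plan((391.9,354.5,0,7.2));print(pose()[2][2])"
```

```text
t: 66.3
tool_pos: [393.2, 355.5, 24.4]
eef_rot: [-3.133, -0.198, -0.003]
force: [-0.7, -0.1, 0.0]
grip_width: 85.9
t 66.3 tcp [393.2 355.5  24.4] yaw 7.2 tilt 0.19 w 85.9 F [-0.7 -0.1  0. ] j6 2.01
 spin 0.0 then cm x -0.15 y 0.08 z 2.44
[ 0.00195563 -0.00260039 -0.99999471]
```

```bash
python3 -m inch '{"grip":[1,1,1,1,1,1,1],"xyz":[[-0.1,0.1,1],[0,0,0],[0,0,0.8],[0,0,0],[0,0,0.5],[0,0,0],[0,0,0]],"spin":[0,0,0,0,0,0,0]}' 60
python3 -c "
from h import *
plan((391.9,354.5,0,7.2));print(pose()[2][2])"
```

```text
t: 67.0
tool_pos: [391.6, 353.8, -2.1]
eef_rot: [-3.134, -0.198, 0.001]
force: [0.3, -0.1, -0.3]
grip_width: 85.6
t 67.0 tcp [391.6 353.8  -2.1] yaw 7.2 tilt 0.09 w 85.6 F [ 0.3 -0.1 -0.3] j6 2.01
 spin 0.0 then cm x 0.04 y -0.07 z -0.21
[-3.95634195e-04 -1.45299701e-03 -9.99998866e-01]
```

```bash
python3 -m inch '{"grip":[1,1,0.3,0.3,0.3,0.3,0.3,0.3,0.3,0.3,0.3],"xyz":[[0,0,-0.2],[0,0,0],[0,0,0],[0,0,0],[0,0,0],[0,0,0],[0,0,0],[0,0,0],[0,0,0],[0,0,0],[0,0,0]],"spin":[0,0,0,0,0,0,0,0,0,0,0]}' 60
python3 -c "
from h import *
plan()"
python3 -m inch '{"grip":[0.3,0.3,0.3,0.3,0.3,0.3,0.3,0.3],"xyz":[[0,0,-4],[0,0,0],[0,0,0],[0,0,-4],[0,0,0],[0,0,-4],[0,0,0],[0,0,0]],"spin":[0,0,0,0,0,0,0,0]}' 60
python3 -c "
from h import *
plan((516,-24.5,135,7.2));print(pose()[2][2])"
```

```text
t: 68.1
tool_pos: [392.6, 354.5, 1.4]
eef_rot: [-3.133, -0.198, -0.003]
force: [0.6, 1.1, 0.5]
grip_width: 51.8
t 68.1 tcp [392.6 354.5   1.4] yaw 7.2 tilt 0.18 w 51.8 F [0.6 1.1 0.5] j6 2.01
t: 68.9
tool_pos: [388.5, 351.5, 117.3]
eef_rot: [3.131, 0.197, -0.016]
force: [-0.3, -1.1, -1.4]
grip_width: 52.2
t 68.9 tcp [388.5 351.5 117.3] yaw 7.2 tilt 0.62 w 52.2 F [-0.3 -1.1 -1.4] j6 2.01
 spin 0.0 then cm x 7.94 y 38.90 z -1.77
[-0.01038148  0.00323609 -0.99994087]
```

```bash
python3 -m inch '{"grip":[0.3,0.3,0.3,0.3,0.3,0.3,0.3,0.3,0.3,0.3,0.3,0.3],"xyz":[[0.9,4.3,-0.2],[0,0,0],[0.9,4.3,-0.2],[0,0,0],[0.9,4.3,-0.2],[0,0,0],[0.9,4.3,-0.2],[0,0,0],[0.9,4.3,-0.2],[0,0,0],[0.9,4.3,-0.2],[0,0,0]],"spin":[0,0,0,0,0,0,0,0,0,0,0,0]}' 60
python3 -m inch '{"grip":[0.3,0.3,0.3,0.3,0.3,0.3,0.3],"xyz":[[0.9,4.3,-0.2],[0,0,0],[0.9,4.3,-0.2],[0,0,0],[0.7,4,0],[0,0,0],[0,0,0]],"spin":[0,0,0,0,0,0,0]}' 60
python3 -c "
from h import *
plan((516,-24.5,75,7.2));print(pose()[2][2])"
```

```text
t: 70.1
tool_pos: [470.7, 102.8, 117.1]
eef_rot: [3.135, 0.204, -0.04]
force: [-0.0, -0.2, -0.1]
grip_width: 52.3
t: 70.8
tool_pos: [509.9, -9.6, 114.7]
eef_rot: [-3.124, -0.207, 0.052]
force: [-0.6, 0.6, -0.2]
grip_width: 52.3
t 70.8 tcp [509.9  -9.6 114.7] yaw 7.6 tilt 2.0 w 52.3 F [-0.6  0.6 -0.2] j6 1.25
 spin 0.4 then cm x 0.42 y 1.56 z 3.97
[-0.03265316 -0.01225994 -0.99939155]
```

```bash
python3 -m inch '{"grip":[0.3,0.3,0.3,0.3,0.3,0.3,0.3],"xyz":[[0.5,1.5,0],[0,0,0],[0,0,0],[0.1,0,3.5],[0,0,0],[0,0,0],[0,0,0]],"spin":[0.4,0,0,0,0,0,0]}' 60
python3 -c "
from h import *
plan((515.8,-24.5,61,7.2));print(pose()[2][2])"
```

```text
t: 71.5
tool_pos: [517.0, -19.0, 79.7]
eef_rot: [-3.123, -0.203, 0.052]
force: [-0.3, -0.1, -0.2]
grip_width: 52.2
t 71.5 tcp [517.  -19.   79.7] yaw 7.4 tilt 2.02 w 52.2 F [-0.3 -0.1 -0.2] j6 1.23
 spin 0.2 then cm x -0.19 y 0.54 z 1.87
[-0.03244392 -0.01360451 -0.99938096]
```

```bash
python3 -m inch '{"grip":[0.3,0.3,0.3,0.3,0.3,0.3,0.3],"xyz":[[-0.2,0.5,0],[0,0,0],[0,0,0],[0,0,1.4],[0,0,0],[0,0,0],[0,0,0]],"spin":[0.2,0,0,0,0,0,0]}' 60
python3 -c "
from h import *
plan((515.8,-24.5,60.5,7.2));print(pose()[2][2])"
```

```text
t: 72.2
tool_pos: [517.5, -25.1, 68.1]
eef_rot: [-3.125, -0.197, 0.043]
force: [0.3, -0.1, -0.8]
grip_width: 52.0
t 72.2 tcp [517.5 -25.1  68.1] yaw 7.2 tilt 1.66 w 52.0 F [ 0.3 -0.1 -0.8] j6 1.23
 spin 0.0 then cm x -0.16 y -0.08 z 0.76
[-0.02662009 -0.01139982 -0.99958062]
```

```bash
python3 -m inch '{"grip":[0.3,0.3,0.3,0.3,0.3,0.3,0.3],"xyz":[[-0.15,-0.05,0],[0,0,0],[0,0,0],[0,0,0.7],[0,0,0],[0,0,0],[0,0,0]],"spin":[0,0,0,0,0,0,0]}' 60
python3 -c "
from h import *
plan((515.8,-24.5,60.5,7.2));print(pose()[2][2])"
```

```text
t: 72.9
tool_pos: [515.6, -24.6, 60.5]
eef_rot: [-3.125, -0.197, 0.043]
force: [-0.4, -0.1, 0.3]
grip_width: 52.1
t 72.9 tcp [515.6 -24.6  60.5] yaw 7.2 tilt 1.66 w 52.1 F [-0.4 -0.1  0.3] j6 1.23
 spin 0.0 then cm x 0.02 y -0.00 z -0.00
[-0.02666044 -0.01145814 -0.99957888]
```

Spot on. Release disc54, lift and go towards disc46.

```bash
python3 -m inch '{"grip":[1,1,1,1,1,1,1,1,1,1,1],"xyz":[[0,0,0],[0,0,0],[0,0,0],[0,0,0],[0,0,-3],[0,0,0],[0,0,0],[0,0,-3],[0,0,0],[0,0,0],[0,0,0]],"spin":[0,0,0,0,0,0,0,0,0,0,0]}' 60
python3 -m inch '{"grip":[1,1,1,1,1,1,1,1,1,1,1,1],"xyz":[[0.3,-4.4,0],[0,0,0],[0.3,-4.4,0],[0,0,0],[0.3,-4.4,0],[0,0,0],[0.3,-4.4,0],[0,0,0],[0.3,-4,0],[0,0,0],[0,0,0],[0,0,0]],"spin":[0,0,0,0,0,0,0,0,0,0,0,0]}' 60
python3 -c "
from h import *
plan((521,201,60,7.2));print(pose()[2][2]);discs()"
```

```text
t: 74.0
tool_pos: [515.6, -24.7, 119.5]
eef_rot: [-3.124, -0.197, 0.049]
force: [0.7, 0.9, 0.4]
grip_width: 85.4
t: 75.2
tool_pos: [500.6, 188.9, 111.9]
eef_rot: [-3.13, -0.191, 0.071]
force: [0.0, -0.6, 1.3]
grip_width: 85.6
t 75.2 tcp [500.6 188.9 111.9] yaw 7.0 tilt 2.61 w 85.6 F [ 0.  -0.6  1.3] j6 1.64
 spin -0.2 then cm x 2.17 y -0.94 z 5.19
[-0.04492872 -0.00775567 -0.99896009]
top lev 82 [513.1 -25.3] (array([513.1, -25.5]), 25.9) 211 82.0
top plate (array([513.5, -24.7]), 49.5) 334
side lev 24 [519.9 203.8] (array([520.2, 203.7]), 21.8) 172 24.3
side lev 82 [526.3 -22.9] (array([520.9, -22.3]), 23.6) 98 82.3
side plate (array([516.2, -26.5]), 48.5) 219
```

```bash
python3 -m inch '{"grip":[1,1,1,1,1,1,1],"xyz":[[2.3,-0.9,0],[0,0,0],[0,0,0],[0.2,0,4.5],[0,0,0],[0,0,0],[0,0,0]],"spin":[0,0,0,0,0,0,0]}' 60
python3 -c "
from h import *
plan((521.2,201,1,7.2));print(pose()[2][2])"
```

```text
t: 76.0
tool_pos: [523.0, 195.7, 66.9]
eef_rot: [-3.132, -0.181, 0.071]
force: [0.6, 0.1, 0.3]
grip_width: 85.3
t 76.0 tcp [523.  195.7  66.9] yaw 6.6 tilt 2.61 w 85.3 F [0.6 0.1 0.3] j6 1.65
 spin -0.6 then cm x -0.11 y -0.55 z 6.59
[-0.04513225 -0.0065119  -0.9989598 ]
```

```bash
python3 -m inch '{"grip":[1,1,1,1,1,1,1],"xyz":[[0,-0.5,0],[0,0,0],[0,0,0],[0.1,0,3.5],[0,0,0],[0,0,0],[0,0,0]],"spin":[-0.6,0,0,0,0,0,0]}' 60
python3 -c "
from h import *
plan((521.2,201,1,7.2));print(pose()[2][2])"
```

```text
t: 76.7
tool_pos: [527.9, 203.1, 40.6]
eef_rot: [-3.128, -0.2, 0.048]
force: [0.4, -1.0, 0.2]
grip_width: 85.3
t 76.7 tcp [527.9 203.1  40.6] yaw 7.3 tilt 1.78 w 85.3 F [ 0.4 -1.   0.2] j6 1.64
 spin 0.1 then cm x -0.69 y 0.12 z 3.96
[-0.02993152 -0.0082901  -0.99951757]
```

```bash
python3 -m inch '{"grip":[1,1,1,1,1,1,1,1],"xyz":[[-0.6,0.1,0],[0,0,0],[0,0,0],[0,0,1.5],[0,0,0],[0,0,1],[0,0,0],[0,0,0]],"spin":[0,0,0,0,0,0,0,0]}' 60
python3 -c "
from h import *
plan((521.2,201,1,7.2));print(pose()[2][2])"
```

```text
t: 77.5
tool_pos: [522.9, 201.6, 16.7]
eef_rot: [-3.128, -0.2, 0.04]
force: [0.1, -0.5, -0.5]
grip_width: 85.1
t 77.5 tcp [522.9 201.6  16.7] yaw 7.3 tilt 1.51 w 85.1 F [ 0.1 -0.5 -0.5] j6 1.64
 spin 0.1 then cm x -0.18 y 0.04 z 1.57
[-0.0248419  -0.00865832 -0.9996539 ]
```

```bash
python3 -m inch '{"grip":[1,1,1,1,1,1],"xyz":[[-0.2,0.05,0],[0,0,0],[0.05,0,1.5],[0,0,0],[0,0,0],[0,0,0]],"spin":[0,0,0,0,0,0]}' 60
python3 -c "
from h import *
plan((521.2,201,1,7.2));print(pose()[2][2])"
```

```text
t: 78.1
tool_pos: [520.8, 200.9, 0.1]
eef_rot: [-3.128, -0.2, 0.041]
force: [0.2, 0.2, 0.9]
grip_width: 85.3
t 78.1 tcp [5.208e+02 2.009e+02 1.000e-01] yaw 7.3 tilt 1.54 w 85.3 F [0.2 0.2 0.9] j6 1.64
 spin 0.1 then cm x 0.05 y -0.00 z -0.09
[-0.02548645 -0.00858824 -0.99963828]
```

```bash
python3 -m inch '{"grip":[1,1,0.2,0.2,0.2,0.2,0.2,0.2,0.2,0.2,0.2,0.2],"xyz":[[0,0,-0.1],[0,0,0],[0,0,0],[0,0,0],[0,0,0],[0,0,0],[0,0,0],[0,0,0],[0,0,0],[0,0,0],[0,0,0],[0,0,0]],"spin":[0,0,0,0,0,0,0,0,0,0,0,0]}' 60
python3 -c "
from h import *
plan()"
python3 -m inch '{"grip":[0.2,0.2,0.2,0.2,0.2,0.2,0.2,0.2,0.2,0.2,0.2],"xyz":[[0,0,-4],[0,0,0],[0,0,0],[0,0,-4],[0,0,0],[0,0,-4],[0,0,0],[0,0,-2],[0,0,0],[0,0,0],[0,0,0]],"spin":[0,0,0,0,0,0,0,0,0,0,0]}' 60
python3 -c "
from h import *
plan((516,-24.5,135,7.2));print(pose()[2][2])"
```

```text
t: 79.3
tool_pos: [521.8, 201.1, 2.5]
eef_rot: [-3.128, -0.2, 0.037]
force: [-0.5, -0.6, 0.8]
grip_width: 44.1
t 79.3 tcp [521.8 201.1   2.5] yaw 7.3 tilt 1.43 w 44.1 F [-0.5 -0.6  0.8] j6 1.64
t: 80.4
tool_pos: [521.0, 199.4, 137.4]
eef_rot: [-3.129, -0.2, 0.058]
force: [-0.2, 0.5, -1.5]
grip_width: 43.9
t 80.4 tcp [521.  199.4 137.4] yaw 7.3 tilt 2.13 w 43.9 F [-0.2  0.5 -1.5] j6 1.64
 spin 0.1 then cm x -3.30 y 22.15 z 0.24
[-0.03625419 -0.0078464  -0.9993118 ]
```

```bash
python3 -m inch '{"grip":[0.2,0.2,0.2,0.2,0.2,0.2,0.2,0.2,0.2,0.2,0.2,0.2],"xyz":[[-0.5,4.3,0],[0,0,0],[-0.5,4.3,0],[0,0,0],[-0.5,4.3,0],[0,0,0],[-0.5,4.3,0],[0,0,0],[-0.5,4.2,0],[0,0,0],[0,0,0],[0,0,0]],"spin":[0,0,0,0,0,0,0,0,0,0,0,0]}' 60
python3 -c "
from h import *
plan((516,-24.5,85,7.2));print(pose()[2][2])"
```

```text
t: 81.6
tool_pos: [518.2, -13.8, 124.5]
eef_rot: [-3.12, -0.203, 0.083]
force: [-0.2, 0.5, -0.2]
grip_width: 44.1
t 81.6 tcp [518.2 -13.8 124.5] yaw 7.5 tilt 3.13 w 44.1 F [-0.2  0.5 -0.2] j6 1.25
 spin 0.3 then cm x -0.35 y 1.04 z 3.95
[-0.0518431  -0.01723078 -0.99850658]
```

```bash
python3 -m inch '{"grip":[0.2,0.2,0.2,0.2,0.2,0.2,0.2,0.2],"xyz":[[-0.1,1,0],[0,0,0],[0,0,0],[0.1,0,1.5],[0,0,0],[0,0,1],[0,0,0],[0,0,0]],"spin":[0.3,0,0,0,0,0,0,0]}' 60
python3 -c "
from h import *
plan((516,-24.5,85,7.2));print(pose()[2][2])"
```

```text
t: 82.4
tool_pos: [518.7, -20.1, 99.2]
eef_rot: [-3.12, -0.202, 0.081]
force: [0.1, -0.4, -0.2]
grip_width: 43.8
t 82.4 tcp [518.7 -20.1  99.2] yaw 7.5 tilt 3.07 w 43.8 F [ 0.1 -0.4 -0.2] j6 1.24
 spin 0.3 then cm x -0.33 y 0.40 z 1.42
[-0.05062298 -0.01766711 -0.99856156]
```

```bash
python3 -m inch '{"grip":[0.2,0.2,0.2,0.2,0.2,0.2],"xyz":[[-0.3,0.4,0],[0,0,0],[0,0,0],[0,0,0.8],[0,0,0],[0,0,0]],"spin":[0.3,0,0,0,0,0]}' 60
python3 -c "
from h import *
plan((515.6,-24.5,85.5,7.2));print(pose()[2][2])"
```

```text
t: 83.0
tool_pos: [516.4, -25.2, 91.8]
eef_rot: [-3.121, -0.193, 0.078]
force: [-0.6, -0.2, 0.4]
grip_width: 44.3
t 83.0 tcp [516.4 -25.2  91.8] yaw 7.1 tilt 2.95 w 44.3 F [-0.6 -0.2  0.4] j6 1.23
 spin -0.1 then cm x -0.07 y -0.08 z 0.63
[-0.0486535  -0.01660015 -0.99867776]
```

```bash
python3 -m inch '{"grip":[0.2,0.2,0.2,0.2],"xyz":[[0,-0.05,0.6],[0,0,0],[0,0,0],[0,0,0]],"spin":[0,0,0,0]}' 60
python3 -c "
from h import *
plan((515.6,-24.5,85,7.2))"
```

```text
t: 83.4
tool_pos: [516.0, -24.4, 85.0]
eef_rot: [-3.121, -0.193, 0.078]
force: [-0.5, -0.3, 0.6]
grip_width: 43.8
t 83.4 tcp [516.  -24.4  85. ] yaw 7.1 tilt 2.96 w 43.8 F [-0.5 -0.3  0.6] j6 1.23
 spin -0.1 then cm x -0.04 y 0.00 z 0.00
```

```bash
python3 -m inch '{"grip":[0.2,0.4,0.7,1,1,1,1,1,1,1,1,1],"xyz":[[0,0,0.05],[0,0,0],[0,0,0],[0,0,0],[0,0,0],[0,0,0],[0,0,-3],[0,0,0],[0,0,0],[0,0,-4],[0,0,0],[0,0,0]],"spin":[0,0,0,0,0,0,0,0,0,0,0,0]}' 60
python3 -m inch '{"grip":[1,1,1,1,1,1,1,1,1,1,1,1],"xyz":[[-4,0,-1],[0,0,0],[-4,0,-1],[0,0,0],[-4,0,-1],[0,0,0],[-2,4,0],[0,0,0],[-1,4,0],[0,0,0],[0,4,0],[0,0,0]],"spin":[0,0,0,0,0,0,0,0,0,0,0,0]}'
python3 - <<'E'
from h import *
plan();discs();barjig();knob()
b=cam("top")[0][150:230,220:345];a=cam("side")[0][110:240,210:335]
save("fin.png",np.hstack([cv2.resize(b,(450,288),interpolation=cv2.INTER_CUBIC),cv2.resize(a,(277,288),interpolation=cv2.INTER_CUBIC)]))
E
```

```text
t: 84.6
tool_pos: [517.6, -24.7, 153.7]
eef_rot: [-3.119, -0.193, 0.086]
force: [-0.6, -0.3, -0.8]
grip_width: 85.3
t: 85.8
tool_pos: [381.4, -164.4, 176.0]
eef_rot: [-3.11, -0.195, 0.113]
force: [-0.3, 0.9, 0.3]
grip_width: 85.2
t 85.8 tcp [ 381.4 -164.4  176. ] yaw 7.2 tilt 4.36 w 85.2 F [-0.3  0.9  0.3] j6 0.86
top lev 106 [514.3 -25.1] (array([513.9, -25.4]), 22.1) 167 106.1
top plate (array([514.3, -24.6]), 49.1) 326
side lev 34 [511.9  -1.4] (array([516.6, -18.7]), 34.3) 72 33.8
side lev 58 [507.8  -4.9] (array([513.7, -18.7]), 29.2) 67 57.6
side lev 82 [508.7  -7.8] (array([514.5, -18.8]), 25.6) 57 81.5
side lev 106 [516.  -21.1] (array([516.1, -21.1]), 22.7) 134 106.3
side plate (array([516.1, -26.5]), 48.8) 229
top 801 [600.7 -37.4  40.1] ((603.3611450195312, -49.363006591796875), (48.3801383972168, 248.718994140625), 7.197396755218506)
side 697 [602.7 -29.7  40.1] ((606.0531005859375, -47.73451232910156), (50.42496109008789, 252.87098693847656), 6.994944095611572)
side 83 C [ 622.1 -225.6] line off [2.5 2.6] q~deg 231.2
top 131 C [ 619.4 -227. ] line off [2.1 4.2] q~deg 213.7
```

View pics/fin.png

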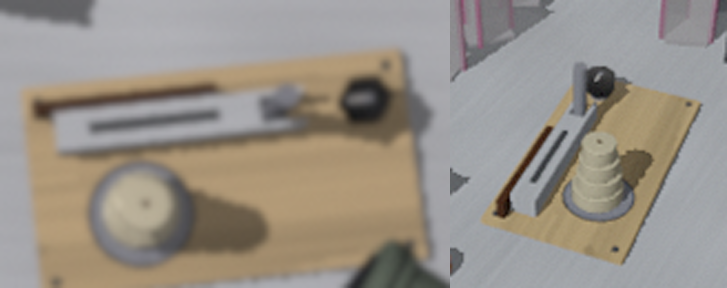

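The final picture shows four tiers centred on the plate and the bar flush along the fence. I'll check the knob line angle against the starting picture (known q=0) before handing in.

```bash
python3 - <<'E'
from h import *
c=eyes.get_calibration("top");f=192/np.tan(np.radians(c["vertical_fov"])/2)
def line(p,W,tag):
    k=(abs(W[...,2]-50)<5)&(np.hypot(W[...,0]-619,W[...,1]+227.5)<17)
    v,u=np.nonzero(k);x=plane(np.c_[u,v],50,c,f);g=p[k].mean(-1);w=np.clip(g-np.median(g)-15,0,None)
    m=(x*w[:,None]).sum(0)/w.sum();C=np.cov((x-m).T,aweights=w);e,V=np.linalg.eigh(C)
    print(tag,"off",(m-[619.4,-227.3]).round(1),"axis deg",(np.degrees(np.arctan2(V[1,1],V[0,1]))%180).round(1),e.round(1))
line(np.load("top0p.npy"),np.load("top0.npy"),"q0")
ps=[];
for i in range(6):
    p,d,_,_=cam("top");ps.append(p.astype(float))
p=np.mean(ps,0);line(p,world(d,c,f),"now")
save("k9.png",np.hstack([np.load("top0p.npy")[165:190,308:335],p[165:190,308:335].astype(np.uint8)]),14)
E
```

```text
q0 off [-0.1 -7.2] axis deg 77.5 [10.4 25.4]
now off [0.3 5.9] axis deg 97.2 [ 8.3 36. ]
```

View pics/k9.png

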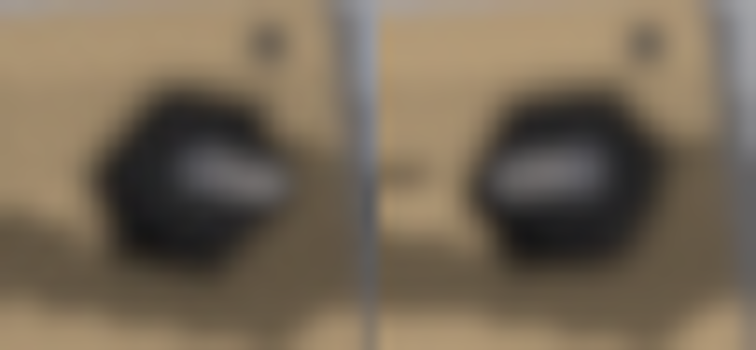

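Left (start): the line points right. Right (now): it points left at the post. Its measured axis is 97.2°, which is exactly the jig's y axis, so the knob is home. Handing in.

```bash
python3 -c "
from plant import ticket
print(ticket.close_job())"
```

```text
the job is handed in; nothing more can be done
None
```

I finished the whole job and handed it in at about 86 s of the 210 s; no verdict is reported. I swung the bar flush along the fence, turned the knob clockwise to its stop in four short swings, and stacked all four discs on the plate. disc46 was knocked aside during the run, so I measured its new position before picking it up.

**Last checks, before the hand-in:**
- **Bar:** its angle measured 7.0–7.2° with the fence line at 7.2°. Its length along the fence still fits the fork being on the post.
- **Knob:** the line axis measured 97.2°, matching the jig's y axis and pointing at the post. Torque had risen to 2.5 N m at the stop.
- **Discs:** the top view put each one within about 2 mm of the plate's centre, with tops at 34, 58, 82 and 106 mm.
- **Gripper:** open and clear of everything.

**What disagreed or went wrong:**
- **Side camera:** it sits about 3–5 mm off in y from the top view. Its plate and partly hidden lower-disc fits were rough, so I relied on the top view.
- **Knob angle:** my first rough estimator read over 200°, which is impossible; I replaced it with the line-axis fit.
- **Knob start angle:** that fit and the loose first grips suggest the knob started about 20° round, not at 0.
- **Tool tilt:** the tool picked up to 7° of tilt on chained moves. I took it out mainly by pressing the closed fingers against the back of the fixed fence. An earlier try against the seated bar made it worse, and the fingers once rode over the bar's top. The bar measured flush afterwards.
- **Bystanders:** I did not measure them one by one at the end. No planned contact was made with them.

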